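# Index the test ring under the guide and hold the probe in its bore

## Task

First swing the red-knobbed lever of the ring-checking fixture anticlockwise (seen from above) fully to its stop, so that the test ring stands under the brass guide bush. Then take the probe rod by its black grip out of the blue stand and lower it upright through the bush, never touching the fixture with it, until the red mark on its stem is level with the bush's rim. Finish while still holding the probe there in the gripper, motionless and centred in the hole (within 4 mm), and leave everything else on the bench where it stands.

Things in the scene. Friction and masses are not known exactly. Their poses are not given: they have to be found in the camera images.
- turntable (a joint): turn of the fixture's turntable and lever, rad; grows anticlockwise seen from above. 1.2 = at the stop, where the test ring is under the guide bush; it starts at 0.1 to 0.5. It stays where it is left; about 2 N at the knob starts it towards the stop, 5 N moves it there at 60 mm/s; moving it back takes over 8 N. When the knob is let go while still being pressed hard into the stop it can spring back a little: ease off first.
- turn_axis (a point): point on the turntable's vertical axis, at the height of lever_knob (93 mm above the worktop). The fixture is 130 x 130 mm and fixed to the bench; its aluminium cover plate's top is 60 mm up, the lever runs above it (top 75 mm up).
- lever_knob (a point): middle (half-way up) of the red upright knob at the end of the lever: cylinder 18 mm in diameter, from 75 to 113 mm above the worktop, 80 mm from the turning axis. At the stop the lever points along the fixture's -x turned a further 0.09 rad anticlockwise.
- guide_hole (a point): centre of the guide hole at the rim of the brass bush, 66 mm above the worktop, 36 mm from the turning axis along the fixture's -y; x and y axes are the fixture's. The hole is vertical, 26 mm in diameter; bush 40 mm outside diameter, standing 6 mm above the cover plate. Hole 16 mm long in all (bush and plate); below it, at the stop, the test ring (bore 32 mm); first obstacle straight below the hole is the turntable, 50 mm below the rim.
- probe_grip (a point): centre of the probe's black grip, a 22 x 22 mm square bar 40 mm tall with vertical faces square to this point's x and y; z points up along the probe. Below the grip: a steel collar 26 mm in diameter and 6 mm thick, then the stem, 10 mm in diameter and 66 mm long. Probe mass about 0.12 kg. In the stand the collar rests on the stand's top and this point is 100 mm above the worktop.
- probe_ring (a point): centre of the 3 mm wide red mark round the stem, 52 mm below probe_grip and 40 mm above the tip; on the probe's axis
- probe_tip (a point): centre of the stem's lower end, 92 mm below probe_grip
- stand_mouth (a point): centre of the hole in the top of the blue stand, 74 mm above the worktop; vertical hole 14 mm in diameter, 68 mm deep, block 46 x 46 mm on an 80 x 80 mm foot, fixed to the bench
- probe: the whole probe rod; origin at its lower end (same as probe_tip), z up along it
- fixture: the whole ring-checking fixture with its turntable and lever; origin at the middle of its underside
- v_block_2: bystander: the other steel V block, 45 x 50 x 40 mm
- oil_dropper: bystander: brown dropper bottle, 33 mm wide, 102 mm tall
- wash_bottle: bystander: white wash bottle with bent spout, 53 x 115 x 178 mm tall
Things that resemble listed ones, but are neither listed nor needed, are in the scene too. What is meant by the part that bears stand_mouth is not orange, and is the larger of those in its own colour.

How it is judged:
By the outcome, as a careful person would: the job done as asked, in the order asked, and still so for the second after the job is handed in, while the arm keeps its last pose, push and grip.
It also fails if it takes over 64 s, if anything falls off the work surface, if the arm or the gripper's body presses on something with over 40 N, if the wrist force passes 120 N, or if a joint passes its speed limit or range.

## Robot

A 6-joint arm with a two-finger parallel gripper is mounted at the origin on a cart in front of the work surface, level with it; the furniture and walls round the work are solid. World frame = base frame: x ahead of the robot, y to its left, z up, the work surface at z = 0. Lengths are in m, angles in rad, forces in N, time in s.
With the tool pointing down it reaches from about 0.3 to 1 m from the base axis. Payload 5.1 kg.
Tool frame: the origin (TCP) lies on the mounting face of the last link; the fingertips stand 190 mm ahead of it and the grasp point (between the pads) lies 171 mm ahead of it (arm.grasp_offset is the x of the grasp point in the tool frame, in m); x points along the fingers, y is the direction in which the jaws open and shut, and the axes are right-handed (so a half turn about x gives the same grasp; the last joint's range is limited). The gripper opens to 95 mm and grips with 3 to 60 N. Pads are 20 mm wide; open, the fingers measure 119 mm over their backs; the gripper's body (75 mm by 180 mm) begins 59 mm behind the grasp point.
Start: joints at [1.225, 0.124, 1.65, -0, 1.367, -0.083], TCP at [0.169, 0.628, 0.405] pointing down, gripper open.
Joint ranges: [-2.61, 2.61], [-1.02, 2.33], [0.03, 2.71], [-1.35, 4.49], [0.32, 2.68], [-2.91, 2.91]. Speed limits (rad/s): [2.57, 2.57, 3.14, 3.14, 3.14, 3.14].

## Interface

Orientations are given as a unit quaternion [w, x, y, z].
In Python, from station import arm, eyes gives the robot as it stands.
- The arm moves only by the shell command python3 -m jog 'ROWS' [FORCE]. ROWS is JSON, a list of rows, each an object of numbers: "rx", "ry", "rz": the turn, a rotation vector about the tool's x, y, z in rad; "tx", "ty", "tz": the shift along the tool's x, y, z in m; "hand": the opening, from 0 (shut) to 1 (fully open). A call has 1 to 12 rows; each row is the pose to reach, as a shift and turn from the pose commanded when the call began, along the tool's axes at that moment; what a row does not reach only later rows make up. A row lasts 1/10 s, in which the tool goes at most 50 mm and 8.59 degrees, less where a joint would pass 70% of its speed; a pose out of reach is approached as far as the arm can. A call with a gripper value outside its range is refused whole. The fingers move at their own pace and stop on an object; FORCE is the grip in N (left out, the last holds). Time passes only in rows, so rows that repeat a pose let the fingers close. It gives the time, the measured TCP pose, the force and the opening at its end, in the units of the state.
- arm.observe(): the state, without advancing time (a new reading comes with each control period).
- eyes.camera(name): name is "scene" or "side" or "wrist"; returns (picture, depth): 400x640x3 uint8, blue, green, red; 400x640 float32, m along the optical axis (not along the pixel's ray), 0 where there is no reading.
- eyes.get_calibration(name): a dict with "fx", "fy", "cx", "cy" (pixels), "distortion" ([k1, k2, p1, p2, k3] as OpenCV has them; the pictures are not rectified), "R" (3x3) and "t" (3): a world point X has camera coordinates R X + t; the wrist camera has in their place "T_tool_cam" (4x4, takes a point from camera to tool coordinates, whose origin is the TCP and whose axes are the tool frame's). Camera axes: x right, y down, z forward; pixel columns grow to the right and rows downward; lengths in m; the calibration is good to about 2 mm. A picture is of the moment at which its call begins: read the wrist's pose just before it. get_calibration takes no time and is no camera call.
- arm.job_done(): hands the job in, once; it reports no verdict.
The state is a dict: "time": time; "joints": joint angles; "dq": joint speeds; "joint_efforts": joint torques, N m; "ee_pos": TCP position; "ee_rot": TCP orientation; "contact_force": force on the tool from outside, world axes, zero at the start; "moment": the same for the moment, N m; "grip_width": finger opening in m.
Only numpy, scipy, OpenCV 4.12 (cv2) and the standard library are available. Lean on these libraries where they do the work, as an engineer would, in place of code of your own. Each camera call takes 0.05 s, during which the arm holds its last target.

## Working session

There is one attempt and no reset: what is moved stays moved. The work goes in short steps, Python scripts to look and compute and a shell command to move; the robot and the scene stay as the last step left them, time stands still between calls to the robot, and variables do not carry over. Pictures are saved under pics/ and viewed, and the job is handed in when it is done.

```bash
ls; mkdir -p pics; python3 - <<'E'
from station import arm, eyes
import cv2
o=arm.observe();print({k:o[k] for k in('time','ee_pos','ee_rot','grip_width','contact_force')})
for n in('scene','side','wrist'):
    p,d=eyes.camera(n);cv2.imwrite(f'pics/{n}0.png',p)
    import numpy as np;np.save(f'{n}0.npy',d)
    c=eyes.get_calibration(n);print(n,c)
E
```

```text
pics
{'time': 0.0, 'ee_pos': array([0.16880274, 0.62745357, 0.40351968]), 'ee_rot': array([ 0.70087099,  0.09194519,  0.70115046, -0.09334864]), 'grip_width': 0.09526678750800978, 'contact_force': array([-0.39188326,  0.29039152, -1.18349106])}
scene {'fx': 482.02750565986804, 'fy': 482.02750565986804, 'cx': 316.3452247114755, 'cy': 192.2848016160973, 'distortion': array([0.02485774, 0.        , 0.        , 0.        , 0.        ]), 'R': array([[-0.58941847, -0.80742196, -0.02560572],
       [-0.32861389,  0.26860324, -0.90546409],
       [ 0.73796936, -0.52528286, -0.42364978]]), 't': array([0.58140848, 0.15015686, 0.90980018])}
side {'fx': 467.77859859278163, 'fy': 467.77859859278163, 'cx': 317.56889811399776, 'cy': 195.48779172118097, 'distortion': array([-0.01423689,  0.        ,  0.        ,  0.        ,  0.        ]), 'R': array([[ 8.68110677e-01, -4.96369952e-01,  8.51041668e-04],
       [-3.05636214e-01, -5.35882270e-01, -7.87030303e-01],
       [ 3.91114251e-01,  6.82969299e-01, -6.16913753e-01]]), 't': array([-0.27991914,  0.42442127,  0.57738559])}
wrist {'fx': 345.2392930248845, 'fy': 345.2392930248845, 'cx': 324.1920816189254, 'cy': 203.00419257488846, 'distortion': array([-0.01169331,  0.        ,  0.        ,  0.        ,  0.        ]), 'T_tool_cam': array([[ 1.39985237e-04, -2.71666999e-01,  9.62391304e-01,
         1.95481513e-02],
       [ 9.99999663e-01, -7.40434476e-04, -3.54467876e-04,
         2.06832618e-04],
       [ 8.08884925e-04,  9.62391029e-01,  2.71666804e-01,
        -7.77573192e-02],
       [ 0.00000000e+00,  0.00000000e+00,  0.00000000e+00,
         1.00000000e+00]])}
```

View pics/scene0.png

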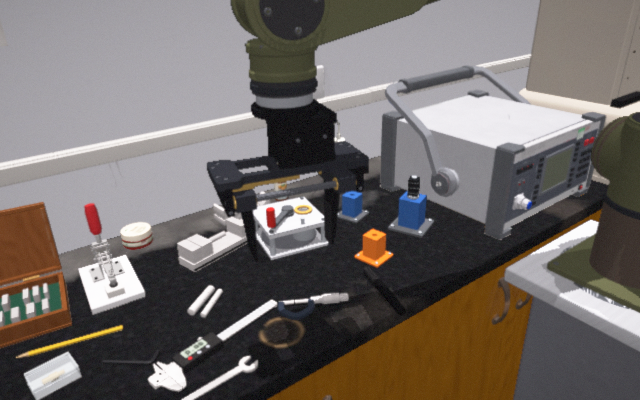

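View pics/side0.png

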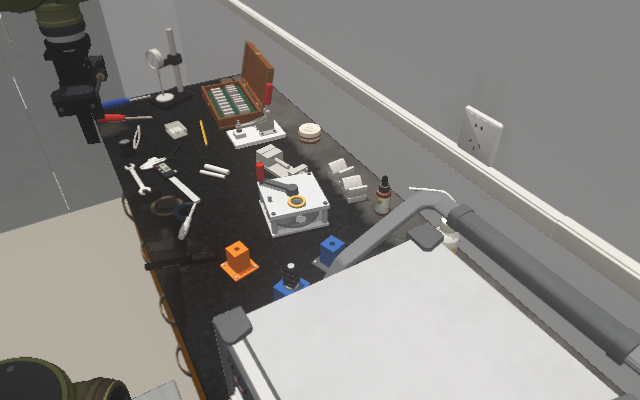

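View pics/wrist0.png

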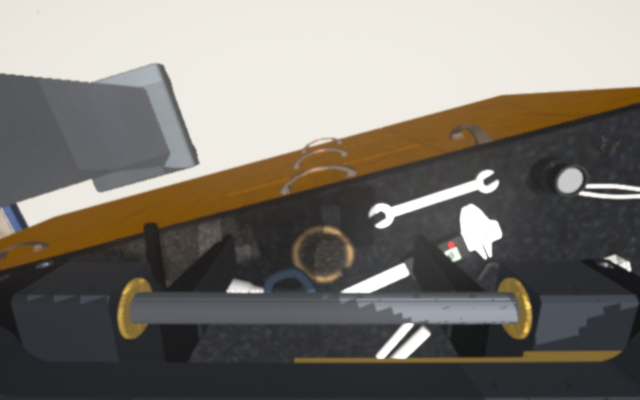

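The scene view shows the fixture at about (290,225) with its red knob at (270,217) and brass bush at (303,210). Candidates for the stand are the large blue one with the probe at (412,210), the small blue one at (352,203) and the orange one at (374,245). The large blue one fits the description. Red-handled lookalikes are the toggle clamp at (93,220) and the screwdriver in the side view at (125,118). Next I'll check close crops and measure.

```bash
cat > h.py <<'E'
from station import arm, eyes
import cv2, numpy as np
from scipy.spatial.transform import Rotation as Ro
def K(c): return np.array([[c['fx'],0,c['cx']],[0,c['fy'],c['cy']],[0,0,1]])
def RT(n,o=None):
    c=eyes.get_calibration(n)
    if n!='wrist': return c,np.array(c['R']),np.array(c['t'])
    q=o['ee_rot'];R=Ro.from_quat([q[1],q[2],q[3],q[0]]).as_matrix()
    T=np.eye(4);T[:3,:3]=R;T[:3,3]=o['ee_pos'];W=np.linalg.inv(T@c['T_tool_cam'])
    return c,W[:3,:3],W[:3,3]
def ray(n,uv,o=None):
    c,R,t=RT(n,o)
    p=cv2.undistortPoints(np.array(uv,float).reshape(-1,1,2),K(c),np.array(c['distortion'])).reshape(-1,2)
    d=np.c_[p,np.ones(len(p))]
    return -R.T@t, d@R
def atz(n,uv,z,o=None):
    C,D=ray(n,uv,o); return C+D*((z-C[2])/D[:,2])[:,None]
def cloud(n,dep,o=None):
    h,w=dep.shape;u,v=np.meshgrid(np.arange(w),np.arange(h))
    C,D=ray(n,np.stack([u,v],-1).reshape(-1,2),o)
    P=C+D*dep.reshape(-1,1); P[dep.reshape(-1)==0]=np.nan
    return P.reshape(h,w,3)
def proj(n,X,o=None):
    c,R,t=RT(n,o);return cv2.projectPoints(np.array(X,float).reshape(-1,1,3),cv2.Rodrigues(R)[0],t,K(c),np.array(c['distortion']))[0].reshape(-1,2)
E
python3 - <<'E'
from h import *
a=cv2.imread('pics/scene0.png');b=cv2.imread('pics/side0.png')
cv2.imwrite('pics/c1.png',cv2.resize(a[160:280,230:450],None,fx=3.6,fy=3.6,interpolation=2))
cv2.imwrite('pics/c2.png',cv2.resize(b[145:310,210:370],None,fx=3.6,fy=3.6,interpolation=2))
for n,im,r in(('scene',a,(160,280,230,450)),('side',b,(145,310,210,370))):
    P=cloud(n,np.load(n+'0.npy')); B,G,R=[im[...,i].astype(int) for i in range(3)]
    s=np.zeros(B.shape,bool);s[r[0]:r[1],r[2]:r[3]]=1
    for nm,m in(('red',(R>120)&(G<60)&(B<60)),('brass',(R>150)&(G>110)&(B<100)&(R-B>80)),('blue',(B>100)&(R<70)&(B-R>60))):
        k,L,st,ce=cv2.connectedComponentsWithStats((m&s).astype(np.uint8))
        for i in range(1,k):
            if st[i,4]>12:
                Q=P[L==i];print(n,nm,ce[i].round(1),st[i],np.nanmedian(Q,0).round(3),np.nanmin(Q,0).round(3),np.nanmax(Q,0).round(3))
E
```

```text
scene red [270.6 217.9] [267 209   8  19 123] [0.451 0.498 0.094] [0.447 0.49  0.075] [0.458 0.504 0.113]
scene brass [374.  234.5] [363 229  23  12 148] [0.334 0.332 0.051] [ 0.314  0.25  -0.001] [0.418 0.352 0.055]
scene brass [373.8 258. ] [355 251  38  15 198] [0.318 0.348 0.005] [ 0.299  0.297 -0.001] [0.363 0.366 0.008]
scene blue [352.2 191.6] [344 191  17   3  18] [0.12  0.564 0.291] [ 0.116  0.152 -0.001] [0.604 0.581 0.296]
scene blue [411.1 212.3] [398 191  28  38 716] [0.361 0.2   0.043] [ 0.344  0.053 -0.003] [0.515 0.213 0.074]
scene blue [351.4 205.2] [342 194  20  23 371] [0.487 0.265 0.032] [0.475 0.232 0.006] [0.512 0.275 0.056]
side red [259.4 172.1] [256 166   7  14  60] [0.454 0.489 0.096] [0.45  0.484 0.076] [0.459 0.495 0.112]
side brass [236.5 248.6] [225 241  23  16 179] [0.333 0.334 0.052] [0.314 0.316 0.049] [0.351 0.353 0.055]
side brass [251.9 262.2] [250 259   5   7  17] [0.359 0.329 0.005] [0.357 0.321 0.002] [0.363 0.341 0.007]
side brass [234.7 271.1] [220 262  39  19 164] [0.313 0.321 0.005] [0.3   0.3   0.002] [0.365 0.357 0.012]
```

View pics/c1.png

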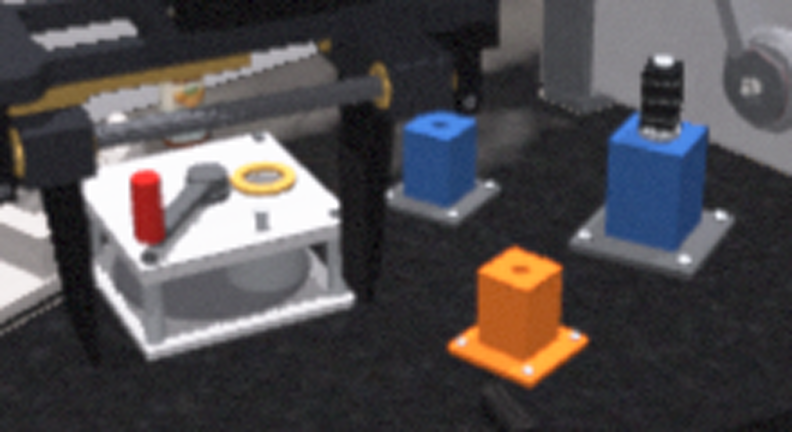

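View pics/c2.png

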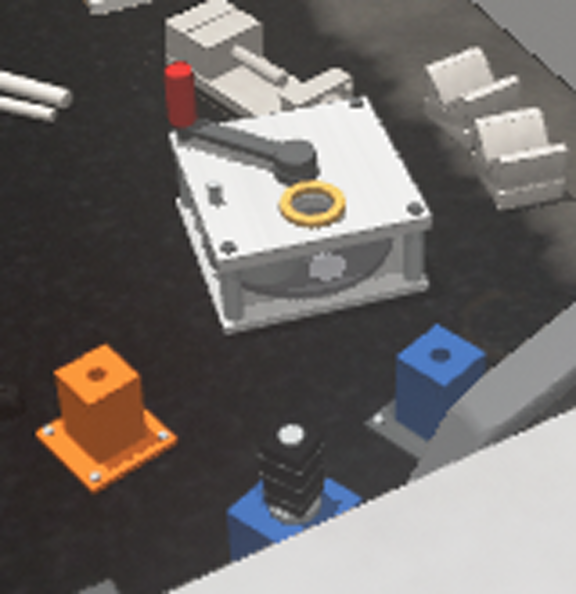

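```bash
python3 - <<'E'
from h import *
def c1(x,y): return (x/3.6+230-.36,y/3.6+160-.36)
def c2(x,y): return (x/3.6+210-.36,y/3.6+145-.36)
print('knob',atz('scene',[(270.6,217.9)],.094),atz('side',[(259.4,172.1)],.094))
print('bush',atz('scene',[c1(263.5,178.5)],.066),atz('side',[c2(312.5,203)],.066))
print('hub',atz('scene',[c1(209,173)],.078),atz('side',[c2(296,155)],.078))
print('plate screws',atz('scene',[c1(258,138),c1(150,258),c1(336,213)],.062).round(4).tolist())
print(' side',atz('side',[c2(357,103),c2(415,209),c2(228,246)],.062).round(4).tolist())
# plate corners
print('corners sc',atz('scene',[c1(83,180),c1(150,268),c1(342,212),c1(262,133)],.06).round(4).tolist())
print('corners si',atz('side',[c2(172,136),c2(366,98),c2(430,222),c2(222,262)],.06).round(4).tolist())
print('probe top',atz('scene',[c1(663,61)],.122),atz('side',[c2(291,435)],.122))
print('collar',atz('scene',[c1(661,130)],.077),atz('side',[c2(292,507)],.077))
print('stand top corners',atz('scene',[c1(610,135),c1(680,160),c1(708,125)],.074).round(4).tolist())
P=cloud('scene',np.load('scene0.npy'));print(P[int(c1(663,61)[1]),int(c1(663,61)[0])])
P=cloud('scene',np.load('scene0.npy'))
# instrument box extents
for u,v in((500,150),(505,220),(388,180),(445,180),(430,130),(396,88)): print((u,v),P[v,u].round(3))
E
```

```text
knob [[0.4523341  0.49762783 0.094     ]] [[0.45503261 0.49078804 0.094     ]]
bush [[0.48895773 0.39694615 0.066     ]] [[0.49418181 0.39117861 0.066     ]]
hub [[0.4953171  0.43080507 0.078     ]] [[0.500366   0.42359944 0.078     ]]
plate screws [[0.5438, 0.3634, 0.062], [0.4557, 0.4964, 0.062], [0.4331, 0.3849, 0.062]]
 side [[0.5692, 0.4725, 0.062], [0.5466, 0.3605, 0.062], [0.4356, 0.3847, 0.062]]
corners sc [[0.5662, 0.4768, 0.06], [0.4493, 0.5004, 0.06], [0.4349, 0.3792, 0.06], [0.5517, 0.3549, 0.06]]
corners si [[0.452, 0.5013, 0.06], [0.5783, 0.477, 0.06], [0.5494, 0.3477, 0.06], [0.4274, 0.3758, 0.06]]
probe top [[0.37377364 0.18385205 0.122     ]] [[0.37518425 0.18276145 0.122     ]]
collar [[0.37187852 0.18372118 0.077     ]] [[0.37241162 0.17977501 0.077     ]]
stand top corners [[0.3906, 0.2079, 0.074], [0.3406, 0.2004, 0.074], [0.3631, 0.1517, 0.074]]
[0.37767699 0.18218752 0.12162373]
(500, 150) [0.243 0.085 0.196]
(505, 220) [0.22  0.065 0.041]
(388, 180) [0.545 0.091 0.03 ]
(445, 180) [0.348 0.112 0.103]
(430, 130) [0.431 0.076 0.19 ]
(396, 88) [0.557 0.065 0.263]
```

```bash
cat >> h.py <<'E'
def toolR(o): q=o['ee_rot'];return Ro.from_quat([q[1],q[2],q[3],q[0]]).as_matrix()
def plan(g,ydir,o=None):
    """rows for grasp point g with tool pointing down and jaw dir ydir (deg in world)"""
    o=o or arm.observe();R=toolR(o);off=arm.grasp_offset
    a=np.radians(ydir);x=np.array([0,0,-1.]);y=np.array([np.cos(a),np.sin(a),0]);z=np.cross(x,y)
    Rt=np.c_[x,y,z];tcp=np.array(g)-Rt@[off,0,0]
    s=R.T@(tcp-o['ee_pos']);rv=Ro.from_matrix(R.T@Rt).as_rotvec()
    print('t',s.round(4),'r',rv.round(4),'dist',np.linalg.norm(s).round(3));return s,rv
def st():
    o=arm.observe();R=toolR(o);print('t',round(o['time'],2),'grasp',(o['ee_pos']+R[:,0]*arm.grasp_offset).round(4),'x',R[:,0].round(3),'yaw',np.degrees(np.arctan2(R[1,1],R[0,1])).round(1),'F',np.round(o['contact_force'],1),'w',round(o['grip_width'],4),'q',np.round(o['joints'],2));return o
E
python3 - <<'E'
from h import *
o=st(); print(toolR(o).round(3))
P=cloud('scene',np.load('scene0.npy'));Q=cloud('side',np.load('side0.npy'))
for nm,C in(('scene',P),('side',Q)):
    A=C.reshape(-1,3);A=A[~np.isnan(A[:,0])]
    # obstacle map max z per 4cm cell
    print(nm)
    for x in np.arange(.3,.7,.04):
        r=[]
        for y in np.arange(.1,.74,.04):
            m=(abs(A[:,0]-x)<.02)&(abs(A[:,1]-y)<.02)&(A[:,2]<.35);r.append('%4d'%(A[m,2].max()*1000) if m.any() else '   .')
        print('%.2f'%x,' '.join(r))
for y in(59,-121,0): plan((.47,.47,.25),y,o)
E
```

```text
t 0.15 grasp [0.1687 0.6272 0.2324] x [-0.001 -0.002 -1.   ] yaw 74.9 F [ 0.9  0.  -0.2] w 0.0954 q [ 1.23  0.12  1.65  0.    1.37 -0.08]
[[-0.001  0.26   0.966]
 [-0.002  0.966 -0.26 ]
 [-1.    -0.002 -0.   ]]
scene
0.30    1    1    2    1    1   48   53   18    1    2   14   14   11    9    9   17
0.34  184   66   96   73    1   51   54    7    1    1    1    1    9    8    5    2
0.38  189   73  122   73    1    1    2    1    1    1    1    2    1    1   13   16
0.42  201   -2   73    7    1    2    1   63   60   60    2    1    1    9   15   14
0.46  222    1    1    6   55    1    1   66   72   76  112    1    1    1    2    2
0.50  243    1    1   55   56    5   59   66   77   75   60    1   48   49   49    1
0.54  265    2    1    0    5    2   62   63   61   61   60   49   48   50   50    2
0.58  268    1   -1    1    1    2    .   58   60   60   48   49   18   48    1    1
0.62    0    0    0    0    2    0    .   32   35    .    0    1    1    1    1    1
0.66    0  173  172    1    1   31   55   39   30   22   40    2    1    3   34   35
side
0.30    .    .    .    2    
[... 343 characters left out ...]
  3    3   68   74   77  115    3    2    2    3    4
0.50  245    .    .   58   58    3   60   68   79   76   62    .   45   51   50    3
0.54  267    .    .    4   50    2   64   63   62   63   61   49   51   51   51    2
0.58  271    .    .    4    2    3    3   59   61   65   65   50   19   50    2    2
0.62    .    .    .  165    3    3    3   41   42    3    3    4    4    4    3    3
0.66   76  178  178  169    3   60   99   42   42   43   42    3    3    3   35   37
t [-0.0175 -0.0739  0.3318] r [2.782e-01 1.000e-04 1.700e-03] dist 0.34
t [-0.0175 -0.0739  0.3318] r [-2.8633e+00 -2.4000e-03  1.0000e-04] dist 0.34
t [-0.0175 -0.0739  0.3318] r [1.308e+00 1.000e-03 1.500e-03] dist 0.34
```

```bash
python3 - <<'E'
from h import *
o=st(); plan((.4537,.494,.22),59,o)
E
```

```text
t 0.15 grasp [0.1687 0.6272 0.2324] x [-0.001 -0.002 -1.   ] yaw 74.9 F [ 0.9  0.  -0.2] w 0.0954 q [ 1.23  0.12  1.65  0.    1.37 -0.08]
t [ 0.0125 -0.0549  0.3098] r [2.782e-01 1.000e-04 1.700e-03] dist 0.315
```

```bash
python3 -m jog '[{"tx":0.012,"ty":-0.055,"tz":0.31,"rx":0.278,"hand":0.45},{"tx":0.012,"ty":-0.055,"tz":0.31,"rx":0.278,"hand":0.45},{"tx":0.012,"ty":-0.055,"tz":0.31,"rx":0.278,"hand":0.45},{"tx":0.012,"ty":-0.055,"tz":0.31,"rx":0.278,"hand":0.45},{"tx":0.012,"ty":-0.055,"tz":0.31,"rx":0.278,"hand":0.45},{"tx":0.012,"ty":-0.055,"tz":0.31,"rx":0.278,"hand":0.45},{"tx":0.012,"ty":-0.055,"tz":0.31,"rx":0.278,"hand":0.45},{"tx":0.012,"ty":-0.055,"tz":0.31,"rx":0.278,"hand":0.45},{"tx":0.012,"ty":-0.055,"tz":0.31,"rx":0.278,"hand":0.45}]'
python3 - <<'E'
from h import *
o=st(); p,d=eyes.camera('wrist');cv2.imwrite('pics/w1.png',p);np.save('w1.npy',d)
import pickle;pickle.dump(o,open('w1.pkl','wb'))
E
```

```text
t 0.15 grasp [0.1687 0.6272 0.2324] x [-0.001 -0.002 -1.   ] yaw 74.9 F [ 0.9  0.  -0.2] w 0.0954 q [ 1.23  0.12  1.65  0.    1.37 -0.08]invalid input at $[0]: expected keys rx, ry, rz, tx, ty, tz, hand
```

View pics/w1.png

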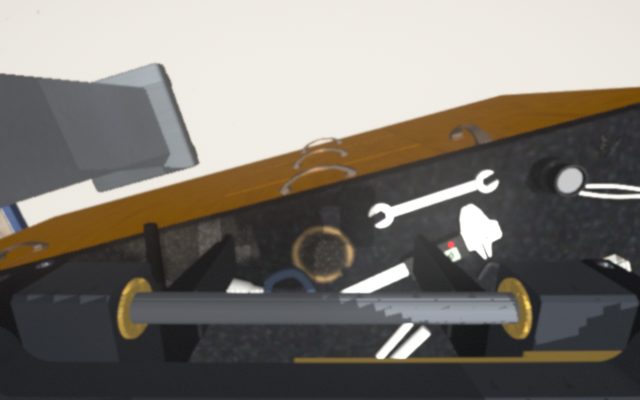

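```bash
python3 -m jog '[{"rx":0.278,"ry":0,"rz":0,"tx":0.012,"ty":-0.055,"tz":0.31,"hand":0.45},{"rx":0.278,"ry":0,"rz":0,"tx":0.012,"ty":-0.055,"tz":0.31,"hand":0.45},{"rx":0.278,"ry":0,"rz":0,"tx":0.012,"ty":-0.055,"tz":0.31,"hand":0.45},{"rx":0.278,"ry":0,"rz":0,"tx":0.012,"ty":-0.055,"tz":0.31,"hand":0.45},{"rx":0.278,"ry":0,"rz":0,"tx":0.012,"ty":-0.055,"tz":0.31,"hand":0.45},{"rx":0.278,"ry":0,"rz":0,"tx":0.012,"ty":-0.055,"tz":0.31,"hand":0.45},{"rx":0.278,"ry":0,"rz":0,"tx":0.012,"ty":-0.055,"tz":0.31,"hand":0.45},{"rx":0.278,"ry":0,"rz":0,"tx":0.012,"ty":-0.055,"tz":0.31,"hand":0.45},{"rx":0.278,"ry":0,"rz":0,"tx":0.012,"ty":-0.055,"tz":0.31,"hand":0.45},{"rx":0.278,"ry":0,"rz":0,"tx":0.012,"ty":-0.055,"tz":0.31,"hand":0.45}]'
python3 - <<'E'
from h import *
o=st(); p,d=eyes.camera('wrist');cv2.imwrite('pics/w2.png',p);np.save('w1.npy',d)
import pickle;pickle.dump(o,open('w1.pkl','wb'))
E
```

```text
time: 1.2
ee_pos: [0.4525, 0.4949, 0.3928]
ee_rot: [0.681, 0.188, 0.682, -0.188]
contact_force: [-0.3, 0.3, -0.1]
grip_width: 0.0426
t 1.2 grasp [0.4524 0.495  0.2215] x [-0.  0. -1.] yaw 59.1 F [-0.3  0.3 -0.1] w 0.0426 q [ 0.75  0.18  1.61  0.    1.35 -0.28]
```

View pics/w2.png

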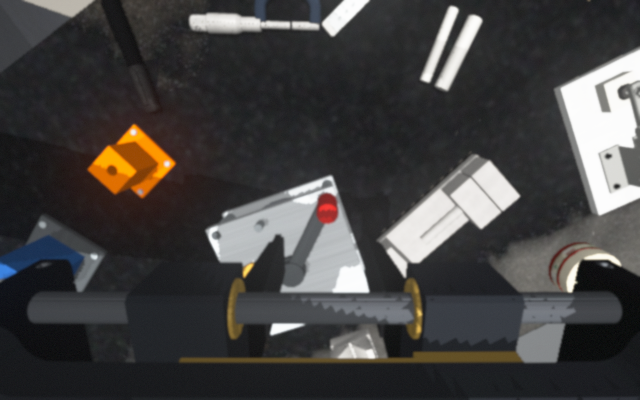

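The wrist view shows the red knob at (327,208) between the open fingers, the hub at (293,270) and the orange stand at (130,160).

```bash
python3 - <<'E'
from h import *
import pickle;o=pickle.load(open('w1.pkl','rb'))
p=cv2.imread('pics/w2.png').astype(int)
m=((p[...,2]>110)&(p[...,1]<60)&(p[...,0]<60)).astype(np.uint8)
k,L,s,c=cv2.connectedComponentsWithStats(m);print([(s[i],c[i]) for i in range(1,k) if s[i,4]>50])
P=cloud('wrist',np.load('w1.npy'),o);Q=P[(L==np.argmax(s[1:,4])+1)]
top=Q[Q[:,2]>.108];print('top',np.nanmean(top,0),len(top),top.min(0),top.max(0))
print('proj pts',proj('wrist',[(.4537,.4942,.113)],o), proj('scene',[(.4537,.4942,.094)]))
print('hub',atz('wrist',[(293,270)],.078,o))
print('screw corners',atz('wrist',[(327,182),(214,235)],.062,o))
print('bush pixels', proj('wrist',[(.4915,.394,.066)],o))
E
```

```text
[(array([317, 194,  20,  28, 433], dtype=int32), array([326.34180139, 208.19399538]))]
top [0.45583037 0.49465904 0.11300115] 299 [0.44895143 0.48660187 0.10806315] [0.46356244 0.5027925  0.11522784]
proj pts [[324.49785883 210.17214158]] [[271.73778351 217.12485485]]
hub [[0.49808843 0.43313019 0.078     ]]
screw corners [[0.44495422 0.5021656  0.062     ]
 [0.43380069 0.38211463 0.062     ]]
bush pixels [[256.9489439  277.73237347]]
```

```bash
python3 - <<'E'
from h import *
o=st();plan((.4555,.4945,.100),59,o)
E
python3 -m jog '[{"rx":0,"ry":0,"rz":0,"tx":0.04,"ty":0.001,"tz":0.003,"hand":0.45},{"rx":0,"ry":0,"rz":0,"tx":0.08,"ty":0.001,"tz":0.003,"hand":0.45},{"rx":0,"ry":0,"rz":0,"tx":0.105,"ty":0.001,"tz":0.003,"hand":0.45},{"rx":0,"ry":0,"rz":0,"tx":0.121,"ty":0.001,"tz":0.003,"hand":0.45},{"rx":0,"ry":0,"rz":0,"tx":0.121,"ty":0.001,"tz":0.003,"hand":0.45},{"rx":0,"ry":0,"rz":0,"tx":0.121,"ty":0.001,"tz":0.003,"hand":0.45}]'
python3 - <<'E'
from h import *
o=st();R=toolR(o);A=np.array([.498,.430]);g=(o['ee_pos']+R[:,0]*arm.grasp_offset)
y=R[:2,1]
for d in list(range(124,174,5))+[173.7,176,179]:
    a=np.radians(d);k=A+.08*np.array([np.cos(a),np.sin(a)]);G=np.r_[k-.012*y,g[2]]
    print(d,(R.T@(G-g)).round(4))
E
```

```text
t 1.25 grasp [0.4524 0.495  0.2216] x [-0.  0. -1.] yaw 59.1 F [ 0.3  0.3 -0.1] w 0.0428 q [ 0.75  0.18  1.61  0.    1.35 -0.28]
t [0.1216 0.0011 0.0029] r [ 0.0025 -0.0003 -0.0001] dist 0.122
time: 1.85
ee_pos: [0.4568, 0.4941, 0.273]
ee_rot: [0.682, 0.189, 0.681, -0.188]
contact_force: [0.1, -0.3, 0.2]
grip_width: 0.0429
t 1.85 grasp [0.457  0.4943 0.1017] x [ 0.001  0.001 -1.   ] yaw 59.1 F [ 0.1 -0.3  0.2] w 0.0429 q [ 0.74  0.28  1.7   0.    1.16 -0.29]
124 [-0.     -0.0122 -0.0043]
129 [-0.     -0.0186 -0.007 ]
134 [-0.     -0.0253 -0.0091]
139 [-0.0001 -0.0321 -0.0106]
144 [-0.0001 -0.039  -0.0115]
149 [-0.0001 -0.046  -0.0118]
154 [-0.0001 -0.053  -0.0115]
159 [-0.0001 -0.0599 -0.0106]
164 [-0.0001 -0.0667 -0.0091]
169 [-0.0001 -0.0733 -0.007 ]
173.7 [-0.0001 -0.0794 -0.0046]
176 [-0.0001 -0.0823 -0.0032]
179 [-0.0001 -0.086  -0.0012]
```

```bash
python3 -m jog '[{"rx":0,"ry":0,"rz":0,"tx":0,"ty":-0.006,"tz":-0.002,"hand":0.45},{"rx":0,"ry":0,"rz":0,"tx":0,"ty":-0.012,"tz":-0.004,"hand":0.45},{"rx":0,"ry":0,"rz":0,"tx":0,"ty":-0.0185,"tz":-0.007,"hand":0.45},{"rx":0,"ry":0,"rz":0,"tx":0,"ty":-0.025,"tz":-0.009,"hand":0.45},{"rx":0,"ry":0,"rz":0,"tx":0,"ty":-0.032,"tz":-0.0105,"hand":0.45},{"rx":0,"ry":0,"rz":0,"tx":0,"ty":-0.039,"tz":-0.0115,"hand":0.45},{"rx":0,"ry":0,"rz":0,"tx":0,"ty":-0.046,"tz":-0.012,"hand":0.45},{"rx":0,"ry":0,"rz":0,"tx":0,"ty":-0.053,"tz":-0.0115,"hand":0.45},{"rx":0,"ry":0,"rz":0,"tx":0,"ty":-0.058,"tz":-0.011,"hand":0.45}]'
python3 - <<'E'
from h import *
o=st()
p,d=eyes.camera('scene');cv2.imwrite('pics/s2.png',cv2.resize(p[160:280,210:410],None,fx=3.6,fy=3.6))
E
```

```text
time: 2.75
ee_pos: [0.4174, 0.4499, 0.2739]
ee_rot: [0.682, 0.191, 0.681, -0.187]
contact_force: [0.4, 4.0, 2.6]
grip_width: 0.0426
t 2.75 grasp [0.4178 0.4507 0.1026] x [ 0.003  0.005 -1.   ] yaw 59.0 F [0.4 4.  2.6] w 0.0426 q [ 0.74  0.16  1.84  0.    1.14 -0.3 ]
```

View pics/s2.png

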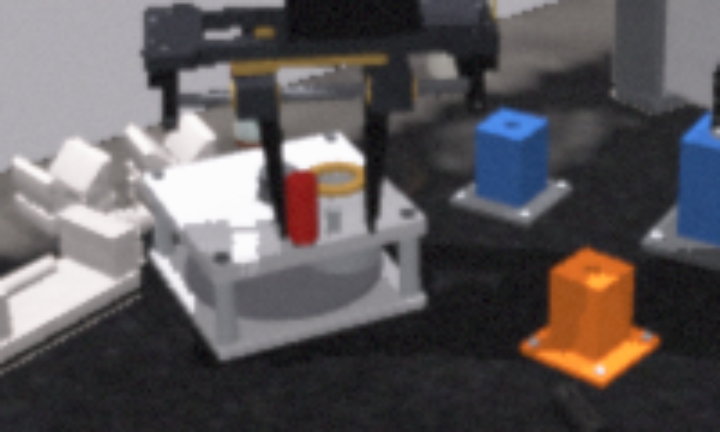

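The knob at crop (302,207) is travelling with the trailing finger, at about 4 N. I'll carry on to the stop.

```bash
python3 -m jog '[{"rx":0,"ry":0,"rz":0,"tx":0,"ty":-0.005,"tz":0.001,"hand":0.45},{"rx":0,"ry":0,"rz":0,"tx":0,"ty":-0.010,"tz":0.002,"hand":0.45},{"rx":0,"ry":0,"rz":0,"tx":0,"ty":-0.015,"tz":0.004,"hand":0.45},{"rx":0,"ry":0,"rz":0,"tx":0,"ty":-0.018,"tz":0.005,"hand":0.45},{"rx":0,"ry":0,"rz":0,"tx":0,"ty":-0.020,"tz":0.006,"hand":0.45},{"rx":0,"ry":0,"rz":0,"tx":0,"ty":-0.022,"tz":0.007,"hand":0.45}]'
python3 -c "
from h import *
st()"
```

```text
time: 3.4
ee_pos: [0.4125, 0.4271, 0.2717]
ee_rot: [0.681, 0.19, 0.681, -0.188]
contact_force: [1.9, 12.8, -2.6]
grip_width: 0.0428
t 3.4 grasp [0.4126 0.4278 0.1004] x [ 0.001  0.004 -1.   ] yaw 59.0 F [ 1.9 12.8 -2.6] w 0.0428 q [ 0.71  0.12  1.89  0.    1.13 -0.32]
```

```bash
python3 -m jog '[{"rx":0,"ry":0,"rz":0,"tx":0,"ty":-0.001,"tz":0,"hand":0.45},{"rx":0,"ry":0,"rz":0,"tx":0,"ty":-0.001,"tz":0,"hand":0.45}]'
python3 -m jog '[{"rx":0,"ry":0,"rz":0,"tx":0,"ty":-0.001,"tz":0,"hand":0.45},{"rx":0,"ry":0,"rz":0,"tx":0,"ty":-0.002,"tz":0,"hand":0.45},{"rx":0,"ry":0,"rz":0,"tx":0,"ty":-0.002,"tz":0,"hand":0.45}]'
python3 -c "
from h import *
st()
p,d=eyes.camera('side');cv2.imwrite('pics/d3.png',cv2.resize(p[145:310,210:370],None,fx=3.6,fy=3.6,interpolation=2))
p,d=eyes.camera('scene');cv2.imwrite('pics/s3.png',cv2.resize(p[160:280,210:410],None,fx=3.6,fy=3.6))
cv2.imwrite('pics/s3f.png',p)
"
```

```text
time: 3.6
ee_pos: [0.4122, 0.4269, 0.2716]
ee_rot: [0.682, 0.191, 0.681, -0.187]
contact_force: [3.8, 11.6, -2.7]
grip_width: 0.0427
time: 3.9
ee_pos: [0.4116, 0.426, 0.2716]
ee_rot: [0.682, 0.192, 0.68, -0.186]
contact_force: [7.4, 17.2, -7.4]
grip_width: 0.0429
t 3.9 grasp [0.4124 0.4275 0.1003] x [ 0.005  0.009 -1.   ] yaw 59.0 F [ 7.4 17.2 -7.4] w 0.0429 q [ 0.71  0.12  1.89  0.    1.12 -0.32]
```

View pics/d3.png

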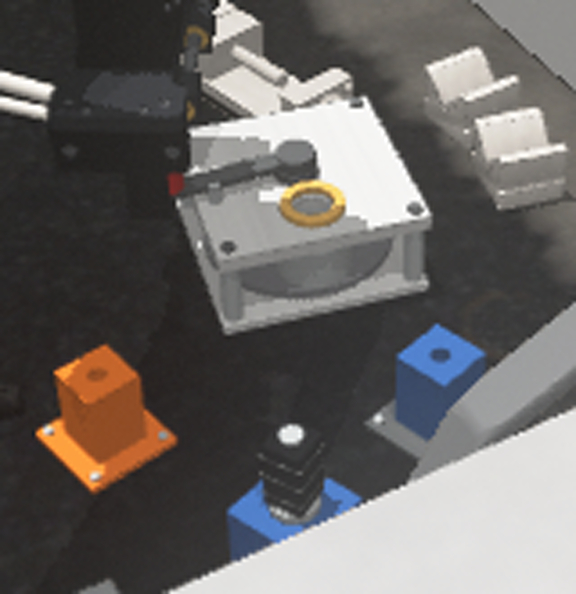

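View pics/s3.png

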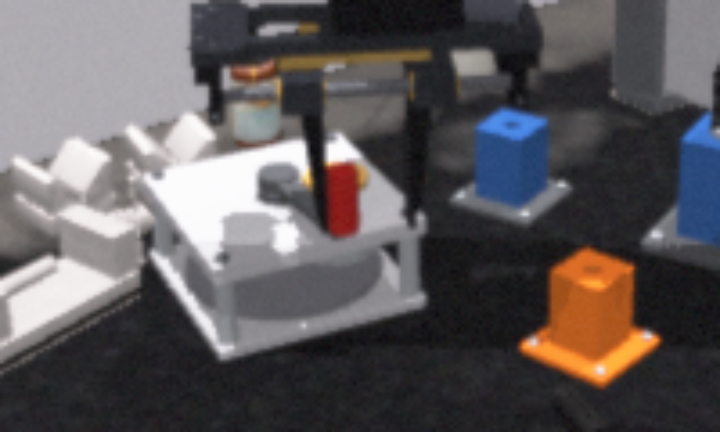

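```bash
python3 -m jog '[{"rx":0,"ry":0,"rz":0,"tx":0,"ty":0.001,"tz":0,"hand":0.45},{"rx":0,"ry":0,"rz":0,"tx":0,"ty":0.002,"tz":0,"hand":0.45},{"rx":0,"ry":0,"rz":0,"tx":0,"ty":0.003,"tz":0,"hand":0.45},{"rx":0,"ry":0,"rz":0,"tx":0,"ty":0.004,"tz":0,"hand":0.45},{"rx":0,"ry":0,"rz":0,"tx":0,"ty":0.005,"tz":0,"hand":0.45},{"rx":0,"ry":0,"rz":0,"tx":0,"ty":0.006,"tz":0,"hand":0.45},{"rx":0,"ry":0,"rz":0,"tx":0,"ty":0.008,"tz":0,"hand":0.45},{"rx":0,"ry":0,"rz":0,"tx":0,"ty":0.012,"tz":0,"hand":0.45}]'
python3 -c "
from h import *
st()
p,d=eyes.camera('scene')
B,G,R=[p[...,i].astype(int) for i in range(3)]
m=((R>110)&(G<60)&(B<60));m[:, :220]=0;m[:,400:]=0;m[:160]=0;m[280:]=0
v,u=np.nonzero(m);print(len(u),u.mean(),v.mean(),atz('scene',[(u.mean(),v.mean())],.094), np.nanmedian(cloud('scene',d)[m],0))
"
```

```text
time: 4.8
ee_pos: [0.4169, 0.434, 0.2709]
ee_rot: [0.681, 0.188, 0.682, -0.19]
contact_force: [-0.7, 0.5, -0.4]
grip_width: 0.0427
t 4.8 grasp [0.4166 0.4337 0.0996] x [-0.002 -0.002 -1.   ] yaw 59.0 F [-0.7  0.5 -0.4] w 0.0427 q [ 0.72  0.14  1.87 -0.    1.14 -0.31]
150 304.5 215.13333333333333 [[0.42010395 0.43931083 0.094     ]] [0.41684822 0.44166704 0.09579104]
```

```bash
python3 -m jog '[{"rx":0,"ry":0,"rz":0,"tx":-0.04,"ty":0,"tz":0,"hand":0.45},{"rx":0,"ry":0,"rz":0,"tx":-0.08,"ty":0,"tz":0,"hand":0.45},{"rx":0,"ry":0,"rz":0,"tx":-0.12,"ty":0,"tz":0,"hand":0.45},{"rx":0,"ry":0,"rz":0,"tx":-0.15,"ty":0,"tz":0,"hand":0.45},{"rx":0,"ry":0,"rz":0,"tx":-0.15,"ty":0,"tz":0,"hand":0.6}]'
python3 -c "
from h import *
o=st();plan((.374,.183,.25),17,o)"
```

```text
time: 5.35
ee_pos: [0.4178, 0.4351, 0.4282]
ee_rot: [0.683, 0.192, 0.679, -0.186]
contact_force: [0.9, 0.3, 0.4]
grip_width: 0.0464
t 5.35 grasp [0.4191 0.4362 0.2569] x [ 0.008  0.007 -1.   ] yaw 59.0 F [0.9 0.3 0.4] w 0.0464 q [ 0.72  0.01  1.73 -0.    1.39 -0.31]
t [ 0.0049 -0.2387  0.0923] r [ 7.332e-01 -4.000e-04 -1.040e-02] dist 0.256
```

```bash
python3 -m jog '[{"rx":0.73,"ry":0,"rz":0,"tx":0.005,"ty":-0.24,"tz":0.092,"hand":0.6},{"rx":0.73,"ry":0,"rz":0,"tx":0.005,"ty":-0.24,"tz":0.092,"hand":0.6},{"rx":0.73,"ry":0,"rz":0,"tx":0.005,"ty":-0.24,"tz":0.092,"hand":0.6},{"rx":0.73,"ry":0,"rz":0,"tx":0.005,"ty":-0.24,"tz":0.092,"hand":0.6},{"rx":0.73,"ry":0,"rz":0,"tx":0.005,"ty":-0.24,"tz":0.092,"hand":0.6},{"rx":0.73,"ry":0,"rz":0,"tx":0.005,"ty":-0.24,"tz":0.092,"hand":0.6},{"rx":0.73,"ry":0,"rz":0,"tx":0.005,"ty":-0.24,"tz":0.092,"hand":0.6},{"rx":0.73,"ry":0,"rz":0,"tx":0.005,"ty":-0.24,"tz":0.092,"hand":0.6},{"rx":0.73,"ry":0,"rz":0,"tx":0.005,"ty":-0.24,"tz":0.092,"hand":0.6}]'
python3 - <<'E'
from h import *
import pickle
o=st();pickle.dump(o,open('w4.pkl','wb')); p,d=eyes.camera('wrist');cv2.imwrite('pics/w4.png',p);np.save('w4.npy',d)
E
```

```text
time: 6.25
ee_pos: [0.3726, 0.1825, 0.4165]
ee_rot: [0.569, 0.419, 0.57, -0.419]
contact_force: [0.2, 0.3, 0.2]
grip_width: 0.0569
t 6.25 grasp [0.3725 0.1825 0.2452] x [-0.001 -0.    -1.   ] yaw 17.3 F [0.2 0.3 0.2] w 0.0569 q [ 0.33 -0.44  2.13  0.    1.45  0.02]
```

View pics/w4.png

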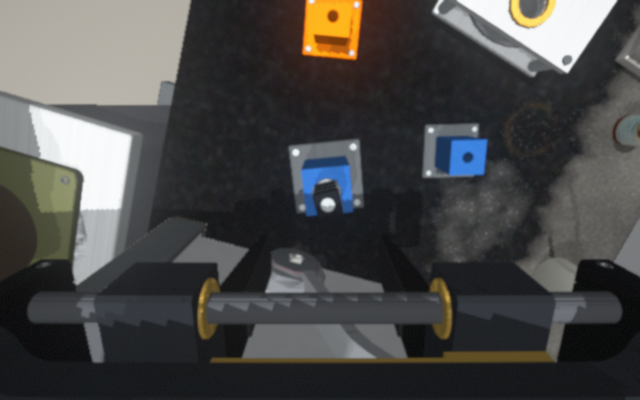

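The wrist view has the probe's white-tipped grip at (328,200) in the large blue stand, at about 5° to the image. The small blue stand is at (460,155), the orange one at (333,25) and the bush at (532,8).

```bash
python3 - <<'E'
from h import *
import pickle
o=pickle.load(open('w4.pkl','rb'));p=cv2.imread('pics/w4.png');P=cloud('wrist',np.load('w4.npy'),o)
c=cv2.resize(p[130:220,280:370],None,fx=6,fy=6,interpolation=cv2.INTER_CUBIC);c=cv2.convertScaleAbs(c,alpha=1.6,beta=20);cv2.imwrite('pics/c4.png',c)
# grip top by depth
s=np.zeros(P.shape[:2],bool);s[165:225,295:355]=1
A=P[s];A=A[A[:,2]>.115];print(len(A),A.min(0),A.max(0),A.mean(0))
xy=A[(A[:,2]<.128)][:,:2].astype(np.float32);print(cv2.minAreaRect(xy))
B=P[130:225,290:365].reshape(-1,3);t=B[abs(B[:,2]-.074)<.004];print(cv2.minAreaRect(t[:,:2].astype(np.float32)),len(t))
f=B[(B[:,2]<.014)&(B[:,2]>.004)];print(cv2.minAreaRect(f[:,:2].astype(np.float32)),len(f))
E
```

```text
683 [0.36065427 0.16743862 0.11501052] [0.38824203 0.19570842 0.12542334] [0.37428645 0.18242834 0.12089222]
((0.37465807795524597, 0.18155236542224884), (0.02194741554558277, 0.022031614556908607), 31.013864517211914)
((0.37480807304382324, 0.18132135272026062), (0.0459645576775074, 0.04640347510576248), 22.87343978881836) 1360
((0.37490543723106384, 0.18135449290275574), (0.08006679266691208, 0.08009019494056702), 22.820154190063477) 2282
```

View pics/c4.png

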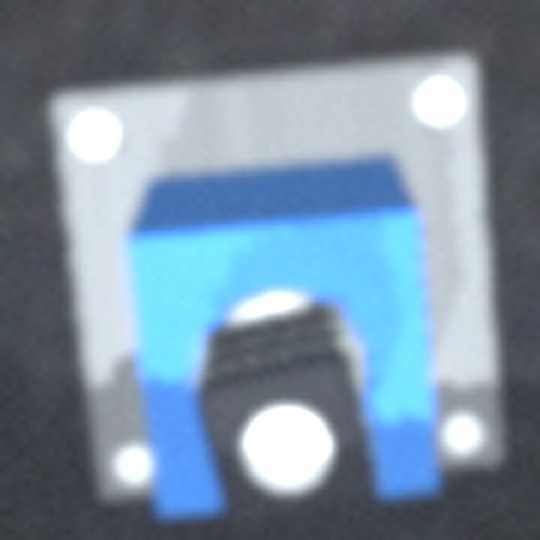

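```bash
python3 - <<'E'
from h import *
import pickle
o=pickle.load(open('w4.pkl','rb'));W=cloud('wrist',np.load('w4.npy'),o).reshape(-1,3)
S=cloud('scene',np.load('scene0.npy')).reshape(-1,3);D=cloud('side',np.load('side0.npy')).reshape(-1,3)
for nm,C in(('w',W),('s',S),('d',D)):
    C=C[(C[:,1]>0)&(C[:,1]<.16)&(C[:,2]<.35)]
    for x in np.arange(.2,.56,.02):
        r=[]
        for z0,z1 in((.03,.14),(.14,.21),(.21,.33)):
            m=(abs(C[:,0]-x)<.01)&(C[:,2]>z0)&(C[:,2]<z1);y=np.sort(C[m,1]);r.append('%.3f(%d)'%(y[-3],len(y)) if len(y)>5 else '-')
        print(nm,'%.2f'%x,r)
E
```

```text
w 0.20 ['-', '-', '-']
w 0.22 ['0.086(969)', '0.086(681)', '-']
w 0.24 ['0.086(938)', '0.086(428)', '-']
w 0.26 ['0.086(734)', '0.071(126)', '-']
w 0.28 ['0.075(367)', '-', '-']
w 0.30 ['0.076(487)', '-', '-']
w 0.32 ['-', '-', '-']
w 0.34 ['0.112(283)', '0.077(263)', '-']
w 0.36 ['0.160(1036)', '0.077(899)', '-']
w 0.38 ['0.157(800)', '0.077(812)', '-']
w 0.40 ['0.111(241)', '0.110(1081)', '-']
w 0.42 ['0.078(264)', '0.110(898)', '-']
w 0.44 ['0.078(370)', '0.109(180)', '-']
w 0.46 ['0.079(558)', '0.079(94)', '-']
w 0.48 ['0.079(195)', '0.078(56)', '-']
w 0.50 ['-', '-', '-']
w 0.52 ['-', '-', '-']
w 0.54 ['-', '-', '-']
s 0.20 ['0.044(130)', '-', '-']
s 0.22 ['0.089(1179)', '0.088(804)', '-']
s 0.24 ['0.090(423)', '0.089(370)', '-']
s 0.26 ['0.089(255)', '0.087(185)', '-']
s 0.28 ['0.079(387)', '0.078(318)', '-']
s 0.30 ['0.079(356)', '0.078(296)', '-']
s 0.32 ['0.079(358)', '0.079(290)', '-']
s 0.34 ['0.113(563)', '0.080(278)', '-']
s 0.36 ['0.160(389)', '0.080(266)', '-']
s 0.38 ['0.117(345)', '0.106(266)', '-']
s 0.40 ['0.112(95)', '0.112(413)', '-']
s 0.42 ['0.081(149)', '0.112
[... 230 characters left out ...]
172)', '0.107(93)']
s 0.54 ['0.096(353)', '0.095(258)', '0.106(119)']
d 0.20 ['0.042(17)', '-', '-']
d 0.22 ['0.082(520)', '0.084(1139)', '-']
d 0.24 ['-', '0.084(1002)', '-']
d 0.26 ['-', '0.082(811)', '-']
d 0.28 ['-', '0.075(774)', '-']
d 0.30 ['-', '0.075(753)', '-']
d 0.32 ['-', '0.075(728)', '-']
d 0.34 ['-', '0.077(706)', '-']
d 0.36 ['-', '0.077(678)', '-']
d 0.38 ['-', '0.077(660)', '-']
d 0.40 ['-', '0.111(746)', '-']
d 0.42 ['-', '0.110(881)', '-']
d 0.44 ['-', '0.110(884)', '-']
d 0.46 ['-', '0.108(690)', '0.108(161)']
d 0.48 ['-', '0.084(565)', '0.108(272)']
d 0.50 ['-', '0.079(551)', '0.107(279)']
d 0.52 ['-', '0.080(522)', '0.107(272)']
d 0.54 ['-', '0.090(721)', '0.105(341)']
```

```bash
python3 - <<'E'
from h import *
o=st();plan((.3747,.1815,.106),31,o)
E
```

```text
t 6.3 grasp [0.3725 0.1825 0.2453] x [-0.001 -0.    -1.   ] yaw 17.3 F [0.7 0.  0.1] w 0.057 q [ 0.33 -0.44  2.13  0.    1.45  0.02]
t [0.1393 0.0018 0.0016] r [-0.2388 -0.0003  0.0007] dist 0.139
```

```bash
python3 -m jog '[{"rx":-0.12,"ry":0,"rz":0,"tx":0,"ty":0.002,"tz":0.0015,"hand":0.6},{"rx":-0.239,"ry":0,"rz":0,"tx":0.02,"ty":0.002,"tz":0.0015,"hand":0.6},{"rx":-0.239,"ry":0,"rz":0,"tx":0.06,"ty":0.002,"tz":0.0015,"hand":0.6},{"rx":-0.239,"ry":0,"rz":0,"tx":0.095,"ty":0.002,"tz":0.0015,"hand":0.6},{"rx":-0.239,"ry":0,"rz":0,"tx":0.095,"ty":0.002,"tz":0.0015,"hand":0.6},{"rx":-0.239,"ry":0,"rz":0,"tx":0.095,"ty":0.002,"tz":0.0015,"hand":0.6}]'
python3 - <<'E'
from h import *
o=st();plan((.3747,.1815,.106),31,o)
p,d=eyes.camera('scene');cv2.imwrite('pics/s5.png',cv2.resize(p[80:280,330:530],None,fx=3,fy=3))
E
```

```text
time: 6.9
ee_pos: [0.3749, 0.1813, 0.3219]
ee_rot: [0.615, 0.348, 0.616, -0.349]
contact_force: [-0.0, 0.5, 0.3]
grip_width: 0.0569
t 6.9 grasp [0.3746 0.1812 0.1506] x [-0.001 -0.    -1.   ] yaw 31.0 F [-0.   0.5  0.3] w 0.0569 q [ 0.32 -0.36  2.23  0.    1.27 -0.22]
t [ 0.0446  0.0001 -0.0003] r [-0.0006 -0.0004  0.0014] dist 0.045
```

View pics/s5.png

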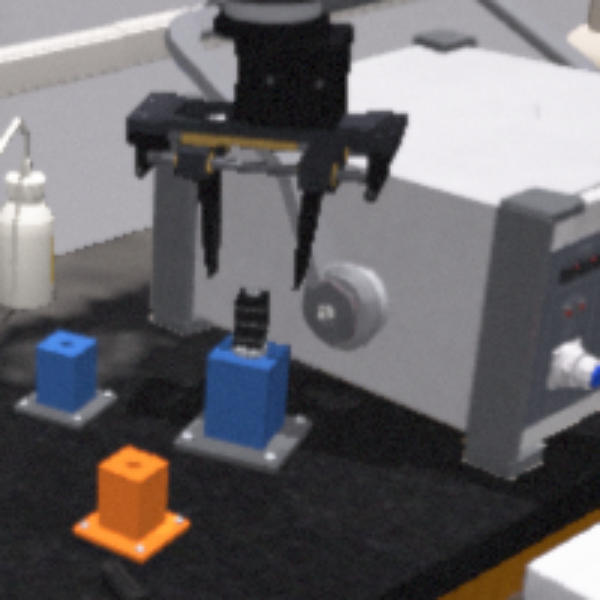

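The probe at crop (252,318) is centred between the open fingers and clear of the instrument. I'll go down and grip.

```bash
python3 -m jog '[{"rx":0,"ry":0,"rz":0,"tx":0.025,"ty":0,"tz":0,"hand":0.6},{"rx":0,"ry":0,"rz":0,"tx":0.044,"ty":0,"tz":0,"hand":0.6},{"rx":0,"ry":0,"rz":0,"tx":0.044,"ty":0,"tz":0,"hand":0.6},{"rx":0,"ry":0,"rz":0,"tx":0.044,"ty":0,"tz":0,"hand":0.3},{"rx":0,"ry":0,"rz":0,"tx":0.044,"ty":0,"tz":0,"hand":0.3},{"rx":0,"ry":0,"rz":0,"tx":0.044,"ty":0,"tz":0,"hand":0.26},{"rx":0,"ry":0,"rz":0,"tx":0.044,"ty":0,"tz":0,"hand":0.15},{"rx":0,"ry":0,"rz":0,"tx":0.044,"ty":0,"tz":0,"hand":0.1},{"rx":0,"ry":0,"rz":0,"tx":0.044,"ty":0,"tz":0,"hand":0.1},{"rx":0,"ry":0,"rz":0,"tx":0.044,"ty":0,"tz":0,"hand":0.1}]' 30
python3 - <<'E'
from h import *
o=st()
E
```

```text
time: 7.95
ee_pos: [0.3749, 0.1806, 0.2783]
ee_rot: [0.615, 0.349, 0.615, -0.349]
contact_force: [-1.0, 0.4, 2.5]
grip_width: 0.0222
t 7.95 grasp [0.3751 0.1807 0.107 ] x [ 0.001  0.    -1.   ] yaw 30.9 F [-1.   0.4  2.5] w 0.0222 q [ 0.32 -0.31  2.27  0.    1.18 -0.22]
```

```bash
python3 -m jog '[{"rx":0,"ry":0,"rz":0,"tx":-0.005,"ty":0,"tz":0,"hand":0.1},{"rx":0,"ry":0,"rz":0,"tx":-0.015,"ty":0,"tz":0,"hand":0.1},{"rx":0,"ry":0,"rz":0,"tx":-0.03,"ty":0,"tz":0,"hand":0.1},{"rx":0,"ry":0,"rz":0,"tx":-0.05,"ty":0,"tz":0,"hand":0.1},{"rx":0,"ry":0,"rz":0,"tx":-0.075,"ty":0,"tz":0,"hand":0.1},{"rx":0,"ry":0,"rz":0,"tx":-0.1,"ty":0,"tz":0,"hand":0.1},{"rx":0,"ry":0,"rz":0,"tx":-0.13,"ty":0,"tz":0,"hand":0.1},{"rx":0,"ry":0,"rz":0,"tx":-0.15,"ty":0,"tz":0,"hand":0.1},{"rx":0,"ry":0,"rz":0,"tx":-0.15,"ty":0,"tz":0,"hand":0.1},{"rx":0,"ry":0,"rz":0,"tx":-0.15,"ty":0,"tz":0,"hand":0.1}]'
python3 - <<'E'
from h import *
o=st();plan((.4915,.394,.26),31,o)
p,d=eyes.camera('scene');cv2.imwrite('pics/s6.png',cv2.resize(p[60:280,330:530],None,fx=2.7,fy=2.7));np.save('s6.npy',d)
cv2.imwrite('pics/s6f.png',p)
p,d=eyes.camera('wrist');cv2.imwrite('pics/w6.png',p)
E
```

```text
time: 8.95
ee_pos: [0.3745, 0.1805, 0.4276]
ee_rot: [0.615, 0.349, 0.615, -0.349]
contact_force: [0.4, -0.7, -1.7]
grip_width: 0.0218
t 8.95 grasp [0.3746 0.1805 0.2563] x [ 0. -0. -1.] yaw 30.9 F [ 0.4 -0.7 -1.7] w 0.0218 q [ 0.32 -0.44  2.11 -0.    1.47 -0.22]
t [-0.0037  0.21   -0.1232] r [-0.0021  0.     -0.0001] dist 0.243
```

View pics/s6.png

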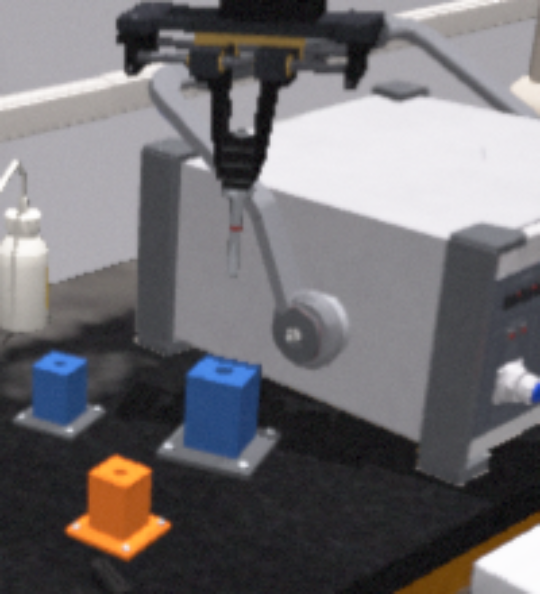

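View pics/w6.png

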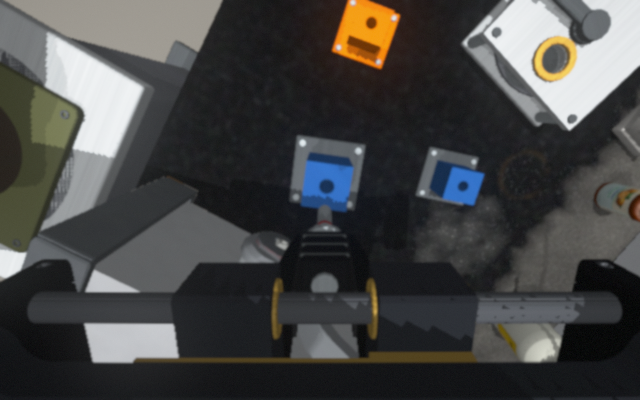

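The probe is out and upright. In the scene crop the tip is at (233,273) and the red mark at (236,228). The wrist view has the bush at (555,59). Now I'll measure the bush and the held probe.

```bash
python3 - <<'E'
from h import *
o=st()
p=cv2.imread('pics/w6.png').astype(int);B,G,R=p[...,0],p[...,1],p[...,2]
m=(R-B>70)&(R>130);m[:, :520]=0;m[:25]=0;m[95:]=0;m[:,590:]=0
k,L,s,c=cv2.connectedComponentsWithStats(m.astype(np.uint8));i=np.argmax(s[1:,4])+1
cn,_=cv2.findContours((L==i).astype(np.uint8),cv2.RETR_CCOMP,cv2.CHAIN_APPROX_NONE)
for c in cn:
    if len(c)>15:
        q=atz('wrist',c.reshape(-1,2),.066,o);e=cv2.minEnclosingCircle(q[:,:2].astype(np.float32));print(len(c),e, cv2.fitEllipse(q[:,:2].astype(np.float32)*1000))
# probe stem in scene
p=cv2.imread('pics/s6f.png').astype(int)
g=o['ee_pos']+toolR(o)[:,0]*arm.grasp_offset
for n in('scene',): print(proj(n,[g+[0,0,z] for z in(-.006,-.058,-.098)]))
v,u=np.nonzero((p[...,2]-p[...,1]>60)&(np.arange(640)[None]>400)&(np.arange(640)[None]<435)&(np.arange(400)[:,None]<165)&(np.arange(400)[:,None]>130));print('red',len(u),u.mean(),v.mean())
cv2.imwrite('pics/s6z.png',cv2.resize(cv2.imread('pics/s6f.png')[120:170,395:440],None,fx=12,fy=12,interpolation=cv2.INTER_CUBIC))
E
```

```text
t 9.05 grasp [0.3739 0.1803 0.2547] x [-0.003 -0.001 -1.   ] yaw 30.9 F [-0.8  0.5 -1.4] w 0.0216 q [ 0.32 -0.44  2.11 -0.    1.47 -0.22]
124 ((0.4939052164554596, 0.3916885256767273), 0.01992877759039402) ((493.61700439453125, 391.6266784667969), (37.67875671386719, 38.78339385986328), 145.7802276611328)
81 ((0.49379849433898926, 0.3917854130268097), 0.013343384489417076) ((493.8274230957031, 391.7928161621094), (25.734703063964844, 25.8820858001709), 23.806894302368164)
[[418.77874899 119.08189562]
 [417.14221    143.25967603]
 [415.93994552 161.13716417]]
red 0 nan nan<stdin>:14: RuntimeWarning: Mean of empty slice.
  ret = ret.dtype.type(ret / rcount)
```

View pics/s6z.png

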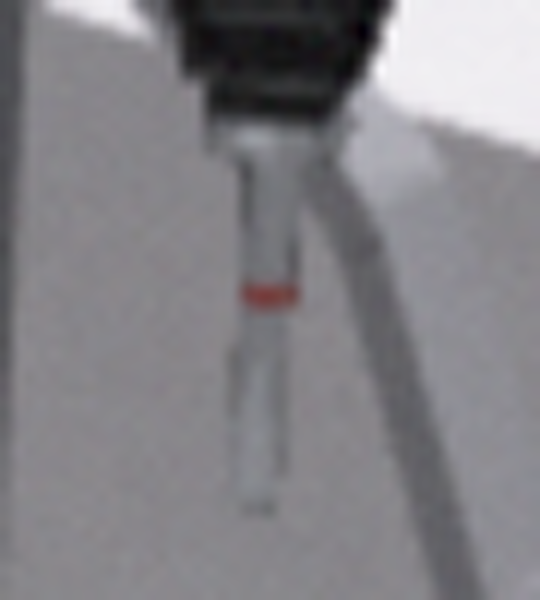

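```bash
python3 - <<'E'
from h import *
o=st();plan((.4938,.3917,.24),31,o)
E
```

```text
t 9.05 grasp [0.3739 0.1803 0.2547] x [-0.003 -0.001 -1.   ] yaw 30.9 F [-0.8  0.5 -1.4] w 0.0216 q [ 0.32 -0.44  2.11 -0.    1.47 -0.22]
t [ 0.0141  0.211  -0.12  ] r [-0.0021 -0.0006  0.0029] dist 0.243
```

```bash
python3 -m jog '[{"rx":0,"ry":0,"rz":0,"tx":0,"ty":0.026,"tz":-0.015,"hand":0.1},{"rx":0,"ry":0,"rz":0,"tx":0,"ty":0.053,"tz":-0.03,"hand":0.1},{"rx":0,"ry":0,"rz":0,"tx":0.002,"ty":0.08,"tz":-0.045,"hand":0.1},{"rx":0,"ry":0,"rz":0,"tx":0.004,"ty":0.107,"tz":-0.06,"hand":0.1},{"rx":0,"ry":0,"rz":0,"tx":0.006,"ty":0.134,"tz":-0.075,"hand":0.1},{"rx":0,"ry":0,"rz":0,"tx":0.008,"ty":0.16,"tz":-0.09,"hand":0.1},{"rx":0,"ry":0,"rz":0,"tx":0.01,"ty":0.186,"tz":-0.105,"hand":0.1},{"rx":0,"ry":0,"rz":0,"tx":0.014,"ty":0.211,"tz":-0.12,"hand":0.1},{"rx":0,"ry":0,"rz":0,"tx":0.014,"ty":0.211,"tz":-0.12,"hand":0.1},{"rx":0,"ry":0,"rz":0,"tx":0.014,"ty":0.211,"tz":-0.12,"hand":0.1},{"rx":0,"ry":0,"rz":0,"tx":0.014,"ty":0.211,"tz":-0.12,"hand":0.1}]'
python3 - <<'E'
from h import *
import pickle
o=st();plan((.4938,.3917,.20),31,o);pickle.dump(o,open('w7.pkl','wb'))
for n in('wrist','scene','side'):
    p,d=eyes.camera(n);cv2.imwrite(f'pics/{n}7.png',p)
    np.save(n+'7.npy',d)
a=cv2.imread('pics/wrist7.png');b=cv2.imread('pics/scene7.png');c=cv2.imread('pics/side7.png')
cv2.imwrite('pics/m7.png',np.hstack([cv2.resize(b[130:260,240:370],(400,400),interpolation=2),cv2.resize(c[115:245,230:360],(400,400),interpolation=2)]))
E
```

```text
time: 10.15
ee_pos: [0.4938, 0.3913, 0.4127]
ee_rot: [0.615, 0.348, 0.615, -0.35]
contact_force: [-0.7, -0.4, -0.9]
grip_width: 0.0218
t 10.15 grasp [0.4936 0.391  0.2414] x [-0.002 -0.001 -1.   ] yaw 30.9 F [-0.7 -0.4 -0.9] w 0.0218 q [ 0.58  0.08  1.69 -0.    1.38  0.05]
t [ 0.0414  0.0003 -0.0004] r [-0.0023  0.0003  0.0021] dist 0.041
```

View pics/m7.png

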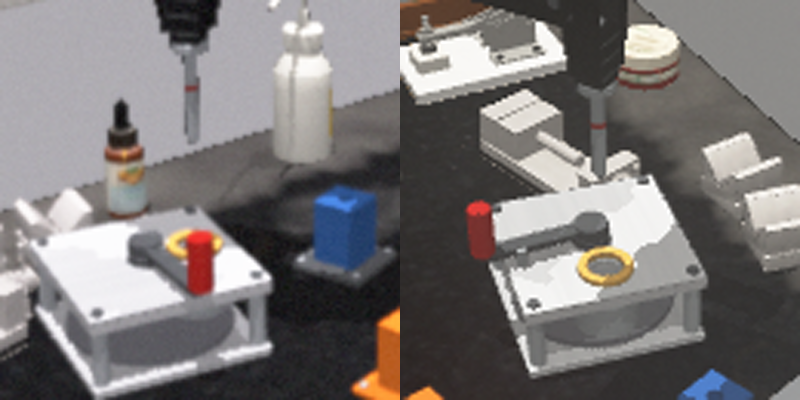

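View pics/wrist7.png

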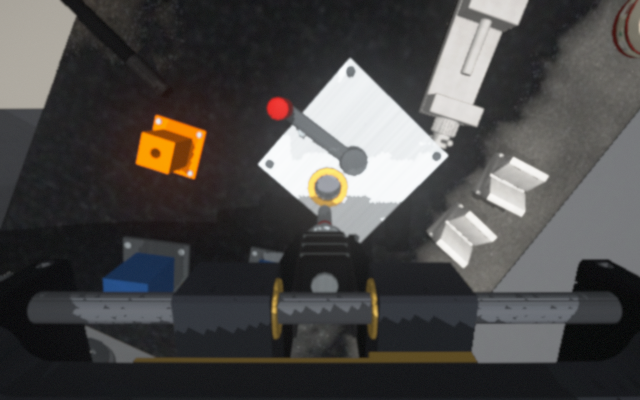

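The wrist view has the bush at (327,187), the stem tip just in front of it at about (324,212), the knob at (278,108) and the hub at (353,160). I'll measure the stop angle, the bush and the stem's line.

```bash
cat > bush.py <<'E'
from h import *
def bush(p,o,z=.066):
    p=p.astype(int);B,G,R=p[...,0],p[...,1],p[...,2]
    u0,v0=proj('wrist',[(.4938,.3917,.066)],o)[0].astype(int)
    m=np.zeros(B.shape,bool);w=m.copy();w[max(0,v0-35):v0+30,u0-35:u0+35]=1
    m=w&(R-B>60)&(R>110)
    k,L,s,c=cv2.connectedComponentsWithStats(m.astype(np.uint8));i=np.argmax(s[1:,4])+1
    cn,_=cv2.findContours((L==i).astype(np.uint8),cv2.RETR_CCOMP,cv2.CHAIN_APPROX_NONE)
    for c in cn:
        if len(c)>15:
            q=atz('wrist',c.reshape(-1,2),z,o)[:,:2];print(len(c),cv2.fitEllipse((q*1000).astype(np.float32)), cv2.minEnclosingCircle(q.astype(np.float32)))
E
python3 - <<'E'
from bush import *
import pickle
o=pickle.load(open('w7.pkl','rb'));p=cv2.imread('pics/wrist7.png');bush(p,o)
P=cloud('wrist',np.load('wrist7.npy'),o)
q=p.astype(int);m=(q[...,2]>110)&(q[...,1]<70)&(q[...,0]<70);m[:, :260]=0;m[:,300:]=0;m[130:]=0
T=P[m];T=T[T[:,2]>.108];k=np.nanmean(T,0);print('knob',k)
hb=P[145:176,338:370].reshape(-1,3);hb=hb[hb[:,2]>.0745];print('hub',len(hb),cv2.minEnclosingCircle(hb[:,:2].astype(np.float32)))
e=P[40:260,240:460].reshape(-1,3);e=e[abs(e[:,2]-.06)<.002];r=cv2.minAreaRect(e[:,:2].astype(np.float32));print('plate',r)
cen=np.array(r[0]);d=k[:2]-cen;print('lever angle',np.degrees(np.arctan2(d[1],d[0])),np.linalg.norm(d))
cv2.imwrite('pics/w7z.png',cv2.resize(p[150:250,280:370],None,fx=6,fy=6,interpolation=cv2.INTER_CUBIC))
g=o['ee_pos']+toolR(o)[:,0]*arm.grasp_offset
for n in('scene','side','wrist'):print(n,proj(n,[g+[0,0,z] for z in(-.033,-.059,-.099)],o).round(1).tolist())
for n,(a,b,c,dd) in(('scene',(135,185,285,320)),('side',(125,180,280,310))):
    cv2.imwrite(f'pics/{n}7z.png',cv2.resize(cv2.imread(f'pics/{n}7.png')[a:b,c:dd],None,fx=10,fy=10,interpolation=cv2.INTER_CUBIC))
a=cv2.imread('pics/scene7z.png');b=cv2.imread('pics/side7z.png');h=550
cv2.imwrite('pics/z7.png',np.hstack([cv2.copyMakeBorder(a,0,h-a.shape[0],0,0,0),cv2.copyMakeBorder(b,0,h-b.shape[0],0,0,0)]))
E
```

```text
111 ((494.5259094238281, 393.1170959472656), (37.453407287597656, 38.073997497558594), 108.85818481445312) ((0.49444323778152466, 0.39269593358039856), 0.019749877974390984)
75 ((494.6318664550781, 392.8117980957031), (25.63908576965332, 26.455997467041016), 13.399130821228027) ((0.49492764472961426, 0.3927505910396576), 0.013683398254215717)
knob [0.42300351 0.43662117 0.1130139 ]
hub 687 ((0.4981406629085541, 0.42935431003570557), 0.017408989369869232)
plate ((0.5033864974975586, 0.4315313696861267), (0.1383909434080124, 0.13039298355579376), 78.6058120727539)
lever angle 176.37690379004712 0.08054396918706064
scene [[301.3, 145.2], [301.8, 157.2], [302.5, 175.1]]
side [[294.2, 144.0], [294.6, 155.3], [295.2, 171.8]]
wrist [[325.7, 245.4], [325.6, 229.8], [325.5, 211.5]]
```

View pics/z7.png

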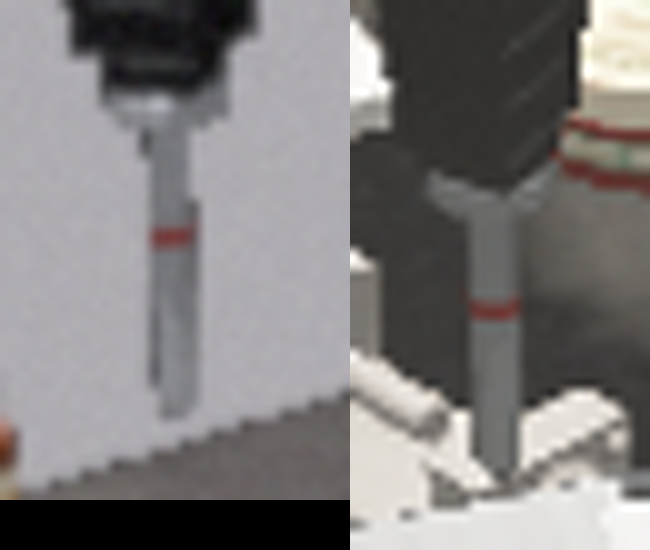

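View pics/w7z.png

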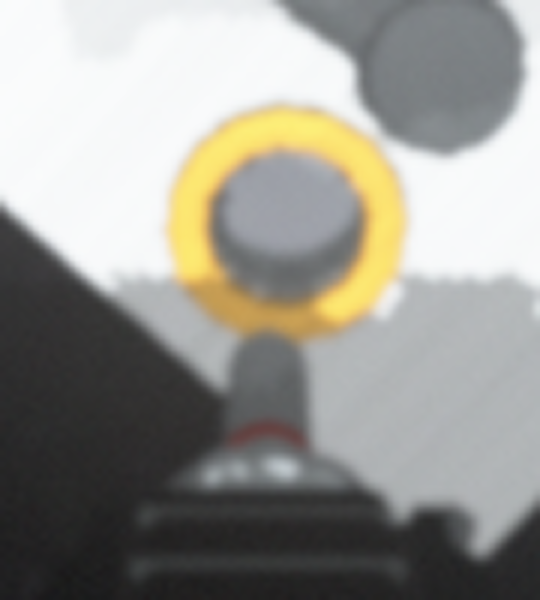

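```bash
python3 - <<'E'
from h import *
o=st();plan((.4956,.3927,.19),31,o)
E
python3 -m jog '[{"rx":0,"ry":0,"rz":0,"tx":0,"ty":0.002,"tz":0,"hand":0.1},{"rx":0,"ry":0,"rz":0,"tx":0.02,"ty":0.0025,"tz":0,"hand":0.1},{"rx":0,"ry":0,"rz":0,"tx":0.035,"ty":0.0025,"tz":0,"hand":0.1},{"rx":0,"ry":0,"rz":0,"tx":0.045,"ty":0.0025,"tz":0,"hand":0.1},{"rx":0,"ry":0,"rz":0,"tx":0.051,"ty":0.0025,"tz":0,"hand":0.1},{"rx":0,"ry":0,"rz":0,"tx":0.051,"ty":0.0025,"tz":0,"hand":0.1},{"rx":0,"ry":0,"rz":0,"tx":0.051,"ty":0.0025,"tz":0,"hand":0.1}]'
python3 - <<'E'
from h import *
import pickle
o=st();pickle.dump(o,open('w8.pkl','wb'))
for n in('wrist','scene','side'):
    p,d=eyes.camera(n);cv2.imwrite(f'pics/{n}8.png',p)
    np.save(n+'8.npy',d)
g=o['ee_pos']+toolR(o)[:,0]*arm.grasp_offset
for n in('scene','side','wrist'):print(n,proj(n,[g+[0,0,z] for z in(-.033,-.059,-.099)],o).round(1).tolist())
f=lambda n,a,b,c,d:cv2.resize(cv2.imread(f'pics/{n}8.png')[a:b,c:d],None,fx=8,fy=8,interpolation=cv2.INTER_CUBIC)
cv2.imwrite('pics/z8.png',np.hstack([f('scene',150,220,280,330),f('side',145,215,272,322)]))
E
```

```text
t 10.3 grasp [0.494  0.3912 0.2427] x [ 0.  0. -1.] yaw 30.8 F [ 0.3  0.2 -1.4] w 0.022 q [ 0.58  0.08  1.69 -0.    1.38  0.05]
t [ 0.0527  0.0022 -0.0005] r [-0.0026  0.     -0.0002] dist 0.053
time: 11.0
ee_pos: [0.4965, 0.3932, 0.3631]
ee_rot: [0.615, 0.349, 0.615, -0.349]
contact_force: [0.3, -0.8, -0.9]
grip_width: 0.0217
t 11.0 grasp [0.4966 0.3933 0.1918] x [ 0.  0. -1.] yaw 30.9 F [ 0.3 -0.8 -0.9] w 0.0217 q [ 0.59  0.12  1.73 -0.    1.3   0.05]
scene [[300.5, 167.7], [301.0, 179.1], [301.8, 196.3]]
side [[295.8, 164.2], [296.1, 174.7], [296.6, 190.2]]
wrist [[325.5, 245.4], [325.3, 229.8], [325.1, 211.6]]
```

View pics/z8.png

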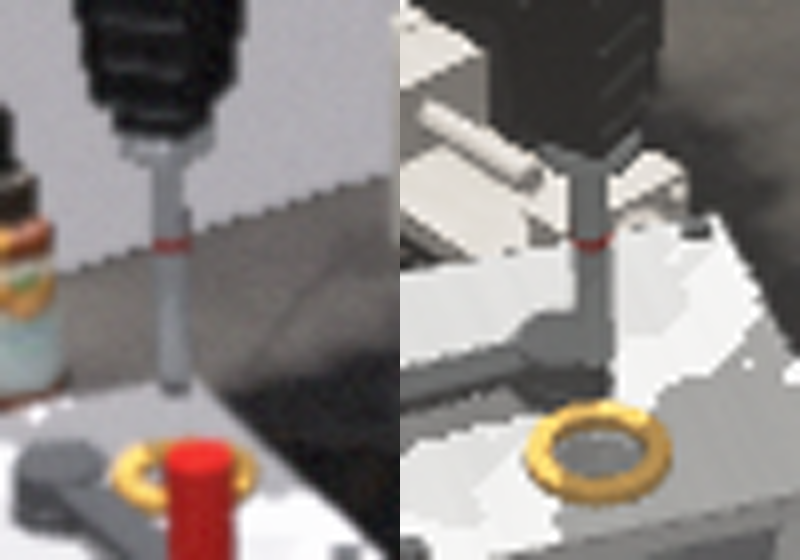

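View pics/wrist8.png

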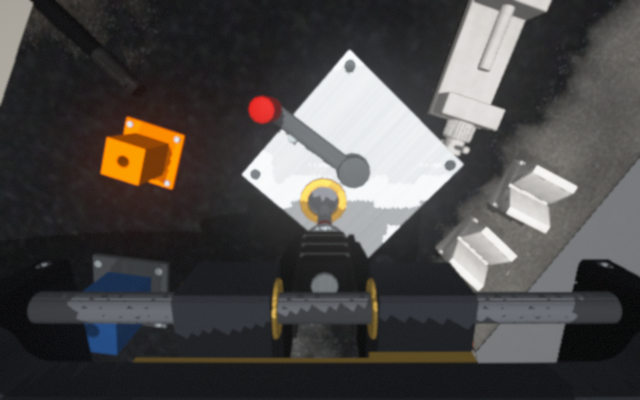

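```bash
cat > rel.py <<'E'
from h import *
from scipy.optimize import least_squares
def rel(n,d,o,g,zr):
    P=cloud(n,d,o).reshape(-1,3);C=ray(n,[(320,200)],o)[0]
    # stem
    r=np.hypot(P[:,0]-g[0],P[:,1]-g[1])
    S=P[(r<.014)&(P[:,2]>zr[0])&(P[:,2]<zr[1])]
    f=lambda a:np.hypot(S[:,0]-a[0]-a[2]*(S[:,2]-.066),S[:,1]-a[1]-a[3]*(S[:,2]-.066))-.005
    s=least_squares(f,[g[0],g[1],0,0],loss='soft_l1',f_scale=.001)
    # bush top
    B=P[(abs(P[:,2]-.066)<.002)&(np.hypot(P[:,0]-.494,P[:,1]-.392)<.027)]
    h=cv2.minEnclosingCircle(B[:,:2].astype(np.float32))
    print(n,'stem n',len(S),'axis@rim',s.x[:2].round(4),'tilt',s.x[2:].round(3),'rms',np.sqrt(np.mean(s.fun**2)).round(4),'| bush',len(B),np.round(h[0],4),round(h[1],4),'diff mm',((np.array(h[0])-s.x[:2])*1000).round(1))
E
python3 - <<'E'
from rel import *
import pickle
for k in '78':
    o=pickle.load(open(f'w{k}.pkl','rb'));g=o['ee_pos']+toolR(o)[:,0]*arm.grasp_offset
    for n in('scene','side','wrist'): rel(n,np.load(f'{n}{k}.npy'),o,g,(g[2]-.092,g[2]-.037))
E
```

```text
scene stem n 120 axis@rim [0.4921 0.3919] tilt [ 0.007 -0.004] rms 0.0012 | bush 35 [0.4925 0.3931] 0.0203 diff mm [0.4 1.3]
side stem n 114 axis@rim [0.4933 0.3935] tilt [-0.003 -0.002] rms 0.0011 | bush 105 [0.4956 0.3948] 0.0232 diff mm [2.3 1.3]
wrist stem n 218 axis@rim [0.4927 0.3903] tilt [-0.002  0.009] rms 0.0002 | bush 696 [0.4939 0.396 ] 0.0231 diff mm [1.2 5.6]
scene stem n 112 axis@rim [0.4975 0.393 ] tilt [-0.025  0.021] rms 0.0013 | bush 33 [0.4939 0.3939] 0.0198 diff mm [-3.5  0.9]
side stem n 103 axis@rim [0.4969 0.3956] tilt [-0.014  0.   ] rms 0.001 | bush 108 [0.4931 0.3954] 0.0232 diff mm [-3.8 -0.1]
wrist stem n 212 axis@rim [0.496  0.3933] tilt [-0.005  0.006] rms 0.0002 | bush 865 [0.4945 0.3955] 0.0228 diff mm [-1.5  2.2]
```

```bash
python3 - <<'E'
from bush import *
import pickle
for k in '78':
    o=pickle.load(open(f'w{k}.pkl','rb'));g=o['ee_pos']+toolR(o)[:,0]*arm.grasp_offset
    print(k,g)
    bush(cv2.imread(f'pics/wrist{k}.png'),o)
    for n in('scene','side','wrist'):
        p=cv2.imread(f'pics/{n}{k}.png').astype(int);P=cloud(n,np.load(f'{n}{k}.npy'),o)
        m=(p[...,2]-p[...,0]>60)&(p[...,1]>p[...,0]+25)&(np.hypot(P[...,0]-.494,P[...,1]-.392)<.03)&(P[...,2]<.075)&(P[...,2]>.055)
        Q=P[m];zt=np.median(Q[:,2]);print(n,m.sum(),'z',zt.round(4))
        if n!='wrist':
            v,u=np.nonzero(m);q=atz(n,np.c_[u,v],.066);hull=cv2.convexHull(q[:,:2].astype(np.float32));print('  circ',cv2.minEnclosingCircle(hull),'px u',u.min(),u.max(),v.min(),v.max())
E
```

```text
7 [0.49355665 0.39104418 0.24136676]
111 ((494.5271911621094, 393.11773681640625), (37.45354080200195, 38.07412338256836), 108.85818481445312) ((0.49444451928138733, 0.3926965594291687), 0.019749945029616356)
75 ((494.6331481933594, 392.8124084472656), (25.639163970947266, 26.45609474182129), 13.399358749389648) ((0.49492913484573364, 0.3927513659000397), 0.013683474622666836)
scene 52 z 0.0646
  circ ((0.49249178171157837, 0.3970177471637726), 0.02136220410466194) px u 294 311 205 213
side 128 z 0.0652
  circ ((0.4934658706188202, 0.3920791745185852), 0.021735908463597298) px u 288 305 195 207
wrist 693 z 0.0663
8 [0.49655987 0.39326808 0.19182929]
195 ((494.4678649902344, 393.1796569824219), (35.26640319824219, 35.465084075927734), 131.688720703125) ((0.4945337474346161, 0.3931483030319214), 0.019633734598755836)
scene 55 z 0.0643
  circ ((0.4908064007759094, 0.39670392870903015), 0.020774392411112785) px u 294 311 205 213
side 123 z 0.0654
  circ ((0.49414196610450745, 0.39160484075546265), 0.02140592783689499) px u 288 305 195 207
wrist 823 z 0.0664
```

```bash
python3 - <<'E'
from h import *
o=st();plan((.4961,.392,.174),31,o)
E
python3 -m jog '[{"rx":0,"ry":0,"rz":0,"tx":0.005,"ty":-0.001,"tz":0.001,"hand":0.1},{"rx":0,"ry":0,"rz":0,"tx":0.012,"ty":-0.001,"tz":0.001,"hand":0.1},{"rx":0,"ry":0,"rz":0,"tx":0.017,"ty":-0.001,"tz":0.001,"hand":0.1},{"rx":0,"ry":0,"rz":0,"tx":0.018,"ty":-0.001,"tz":0.001,"hand":0.1},{"rx":0,"ry":0,"rz":0,"tx":0.018,"ty":-0.001,"tz":0.001,"hand":0.1}]'
cat > look.py <<'E'
from h import *
import pickle,sys
k=sys.argv[1]
o=st();pickle.dump(o,open(f'w{k}.pkl','wb'))
for n in('wrist','scene','side'):
    p,d=eyes.camera(n);cv2.imwrite(f'pics/{n}{k}.png',p);np.save(f'{n}{k}.npy',d)
g=o['ee_pos']+toolR(o)[:,0]*arm.grasp_offset
for n in('scene','side','wrist'):print(n,proj(n,[g+[0,0,-.059],g+[0,0,-.099],(g[0],g[1],.066),(.4945,.393,.066)],o).round(1).tolist())
f=lambda n,a,b,c,d:cv2.resize(cv2.imread(f'pics/{n}{k}.png')[a:b,c:d],None,fx=10,fy=10,interpolation=cv2.INTER_CUBIC)
cv2.imwrite(f'pics/z{k}.png',np.hstack([f('scene',165,220,282,322),f('side',157,212,277,317)]))
cv2.imwrite(f'pics/wz{k}.png',f('wrist',160,220,290,360))
E
python3 look.py 9
```

```text
t 11.15 grasp [0.4968 0.3935 0.1925] x [ 0.001  0.001 -1.   ] yaw 30.9 F [ 0.2  0.2 -1.1] w 0.0218 q [0.59 0.12 1.73 0.   1.3  0.05]
t [ 0.0185 -0.0011  0.0009] r [-0.002  -0.0001 -0.0016] dist 0.019
time: 11.65
ee_pos: [0.4959, 0.3917, 0.344]
ee_rot: [0.615, 0.348, 0.615, -0.349]
contact_force: [-0.6, 0.1, -1.3]
grip_width: 0.0217
t 11.65 grasp [0.4957 0.3916 0.1727] x [-0.001 -0.001 -1.   ] yaw 30.9 F [-0.6  0.1 -1.3] w 0.0217 q [ 0.58  0.13  1.75 -0.    1.26  0.04]
scene [[302.2, 187.3], [303.0, 204.2], [303.1, 207.4], [302.9, 207.8]]
side [[296.4, 182.7], [296.9, 197.9], [297.0, 200.7], [296.2, 200.5]]
wrist [[325.5, 229.8], [325.4, 211.6], [325.3, 208.6], [324.9, 206.3]]
```

View pics/z9.png

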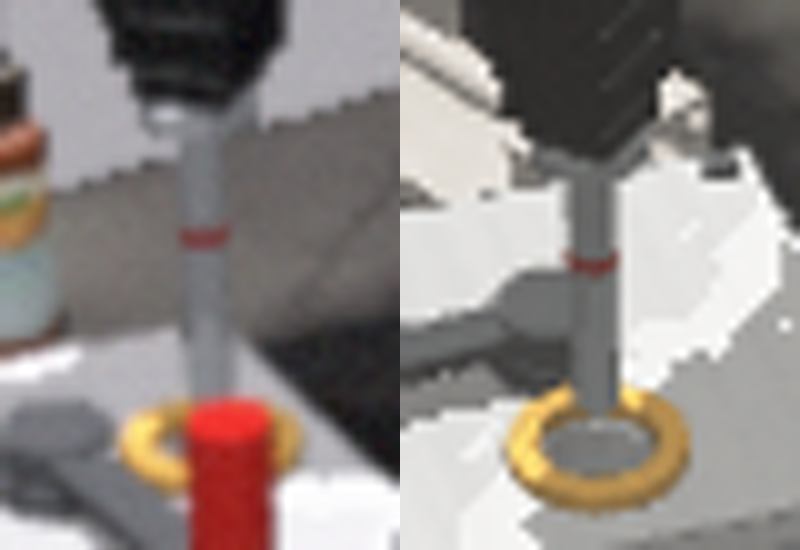

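View pics/wz9.png

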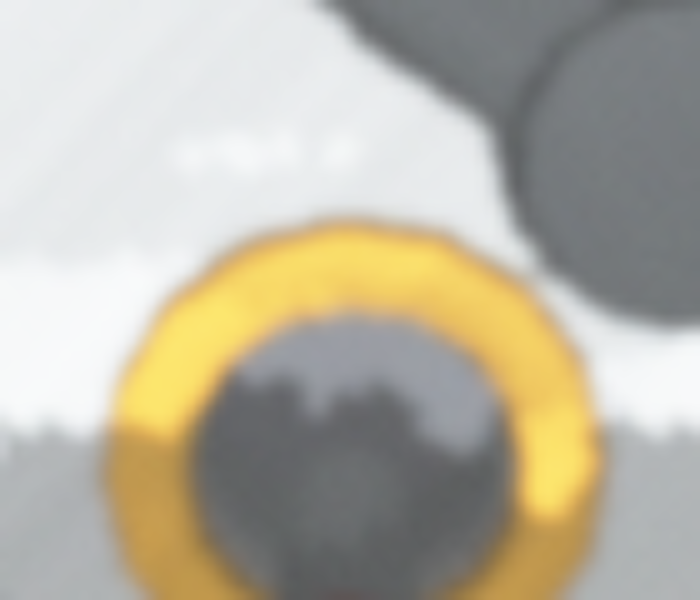

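Both fixed views show the stem centred over the hole to within about 1 mm. The side view has the stem at 596 and the hole at 598; the scene view has 211 for both. I'll lower straight in, with a check part-way.

```bash
python3 -m jog '[{"rx":0,"ry":0,"rz":0,"tx":0.004,"ty":0.0005,"tz":0,"hand":0.1},{"rx":0,"ry":0,"rz":0,"tx":0.009,"ty":0.0005,"tz":0,"hand":0.1},{"rx":0,"ry":0,"rz":0,"tx":0.014,"ty":0.0005,"tz":0,"hand":0.1},{"rx":0,"ry":0,"rz":0,"tx":0.018,"ty":0.0005,"tz":0,"hand":0.1},{"rx":0,"ry":0,"rz":0,"tx":0.02,"ty":0.0005,"tz":0,"hand":0.1},{"rx":0,"ry":0,"rz":0,"tx":0.02,"ty":0.0005,"tz":0,"hand":0.1}]'
python3 look.py 10
```

```text
time: 12.4
ee_pos: [0.4963, 0.3919, 0.3241]
ee_rot: [0.615, 0.348, 0.615, -0.349]
contact_force: [-0.2, 0.9, -0.9]
grip_width: 0.022
t 12.4 grasp [0.4962 0.3918 0.1528] x [-0.001 -0.001 -1.   ] yaw 30.9 F [-0.2  0.9 -0.9] w 0.022 q [ 0.58  0.15  1.76 -0.    1.23  0.04]
scene [[302.4, 195.8], [303.1, 212.4], [302.9, 207.4], [302.9, 207.8]]
side [[296.8, 190.2], [297.3, 205.0], [297.1, 200.6], [296.2, 200.5]]
wrist [[325.5, 229.8], [325.3, 211.5], [325.4, 216.5], [324.2, 214.1]]
```

View pics/z10.png

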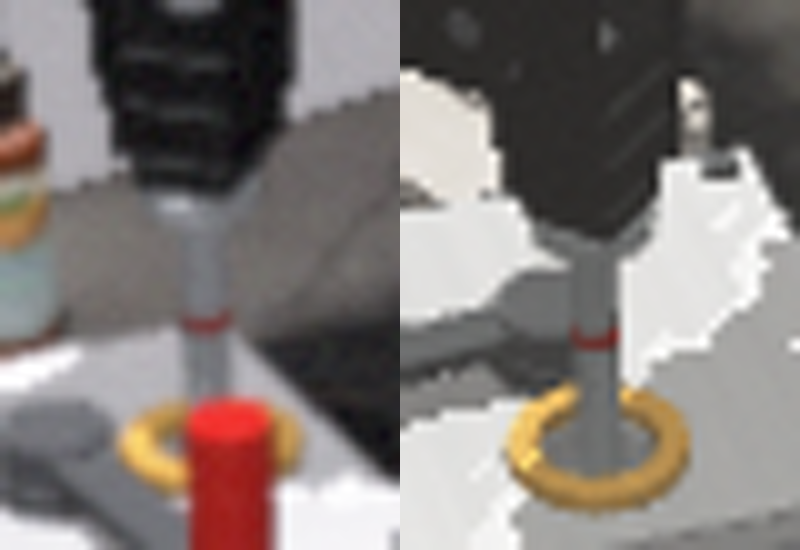

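View pics/wrist10.png

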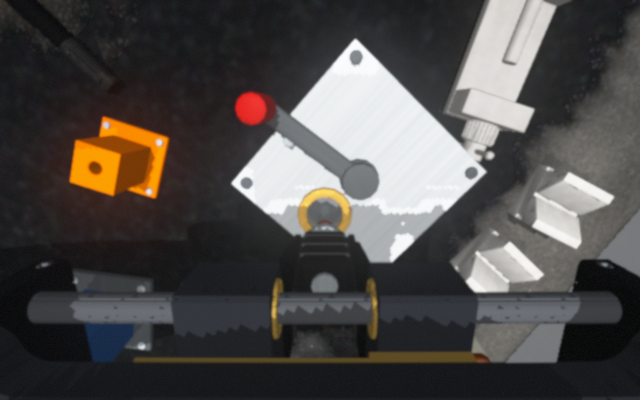

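The tip is inside the hole (side crop stem at 597, bush centre 598) with no contact force. Going on down to the mark.

```bash
python3 -m jog '[{"rx":0,"ry":0,"rz":0,"tx":0.004,"ty":0,"tz":0,"hand":0.1},{"rx":0,"ry":0,"rz":0,"tx":0.009,"ty":0,"tz":0,"hand":0.1},{"rx":0,"ry":0,"rz":0,"tx":0.014,"ty":0,"tz":0,"hand":0.1},{"rx":0,"ry":0,"rz":0,"tx":0.019,"ty":0,"tz":0,"hand":0.1},{"rx":0,"ry":0,"rz":0,"tx":0.024,"ty":0,"tz":0,"hand":0.1},{"rx":0,"ry":0,"rz":0,"tx":0.027,"ty":0,"tz":0,"hand":0.1},{"rx":0,"ry":0,"rz":0,"tx":0.0275,"ty":0,"tz":0,"hand":0.1},{"rx":0,"ry":0,"rz":0,"tx":0.0275,"ty":0,"tz":0,"hand":0.1},{"rx":0,"ry":0,"rz":0,"tx":0.0275,"ty":0,"tz":0,"hand":0.1}]'
python3 look.py 11
```

```text
time: 13.45
ee_pos: [0.4965, 0.3921, 0.2976]
ee_rot: [0.615, 0.349, 0.615, -0.349]
contact_force: [0.8, -0.4, -2.0]
grip_width: 0.022
t 13.45 grasp [0.4966 0.3922 0.1263] x [ 0.  0. -1.] yaw 30.9 F [ 0.8 -0.4 -2. ] w 0.022 q [0.58 0.17 1.78 0.   1.19 0.04]
scene [[302.6, 206.8], [303.3, 223.1], [302.6, 207.3], [302.9, 207.8]]
side [[297.2, 200.0], [297.7, 214.2], [297.2, 200.4], [296.2, 200.5]]
wrist [[325.3, 229.8], [325.1, 211.6], [325.3, 229.1], [323.2, 226.5]]
```

View pics/z11.png

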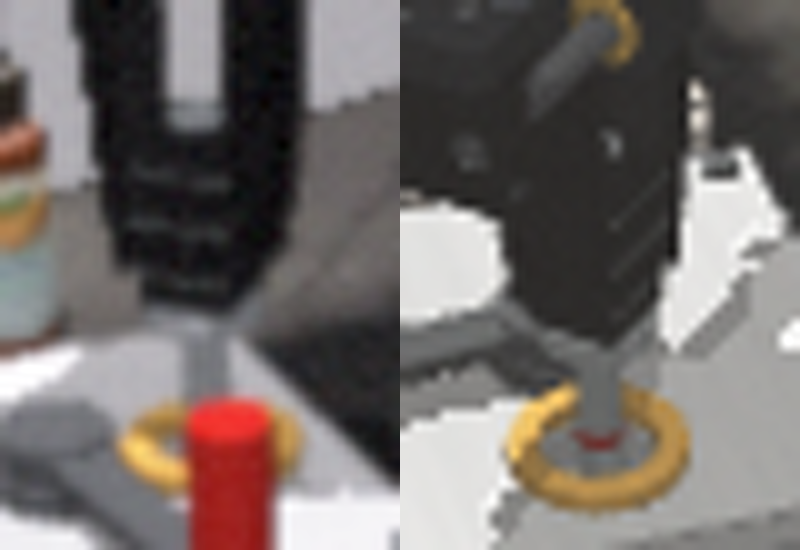

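View pics/side11.png

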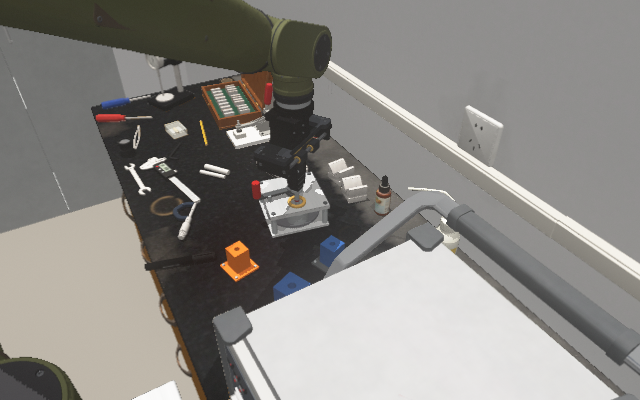

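View pics/wrist11.png

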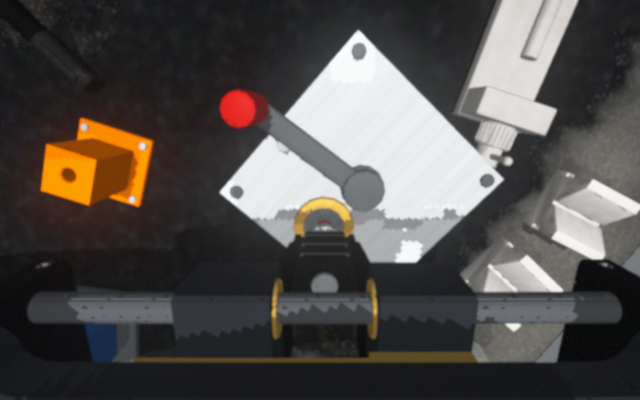

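```bash
python3 - <<'E'
from h import *
import pickle
o=pickle.load(open('w11.pkl','rb'))
p=cv2.imread('pics/side11.png');n=16
z=cv2.resize(p[190:215,283:313],None,fx=n,fy=n,interpolation=cv2.INTER_CUBIC)
g=o['ee_pos']+toolR(o)[:,0]*arm.grasp_offset
def draw(c,r,zz,col):
    t=np.linspace(0,2*np.pi,60);q=proj('side',np.c_[c[0]+r*np.cos(t),c[1]+r*np.sin(t),0*t+zz])
    q=((q-[283,190]+.5)*n).astype(int);cv2.polylines(z,[q.reshape(-1,1,2)],1,col,1)
b=(.494,.3915)
draw(b,.02,.066,(0,255,0));draw(b,.013,.066,(0,255,0))
z0=z.copy()
draw(g[:2],.005,.0675,(255,0,0));draw(g[:2],.005,.0645,(255,0,0))
cv2.imwrite('pics/z11b.png',z)
for zz in(.06,.063,.066,.069,.072):print(zz,proj('side',[(g[0]-.39/.787*.005,g[1]-.683/.787*.005,zz)]))
q=p.astype(int);s=(q[...,2]-q[...,1]>25)&(q[...,2]-q[...,0]>25)&(abs(q[...,1]-q[...,0])<25);v,u=np.nonzero(s[190:215,283:313]);print(list(zip(u+283,v+190,)))
for d in (9,10,11):
    q=cv2.imread(f'pics/side{d}.png').astype(int);s=np.clip(q[...,2]-np.maximum(q[...,1],q[...,0]),0,99)*((q[...,1]-q[...,0])<25);s=s*(s>15);w=s[175:212,290:303]
    o=pickle.load(open(f'w{d}.pkl','rb'));g=o['ee_pos']+toolR(o)[:,0]*arm.grasp_offset
    vv,uu=np.mgrid[175:212,290:303];k=(w*(abs(uu-297)<2)).astype(float);print(d,(k*vv).sum()/k.sum(),(w*uu).sum()/w.sum(),'pred front',proj('side',[(g[0]-.0025,g[1]-.0043,g[2]-.059)]))
E
```

```text
0.06 [[297.24210252 204.08296802]]
0.063 [[297.2055335  202.99079508]]
0.066 [[297.16883151 201.89455506]]
0.069 [[297.13199586 200.79422571]]
0.072 [[297.09502584 199.68978464]]
[(np.int64(295), np.int64(200)), (np.int64(298), np.int64(200)), (np.int64(295), np.int64(201)), (np.int64(296), np.int64(201)), (np.int64(297), np.int64(201)), (np.int64(298), np.int64(201))]
9 183.02173913043478 295.5060975609756 pred front [[296.29930548 184.14328141]]
10 190.45787545787545 295.997722095672 pred front [[296.68543627 191.67946859]]
11 200.68269230769232 295.96875 pred front [[297.13526647 201.41927579]]
```

View pics/z11b.png

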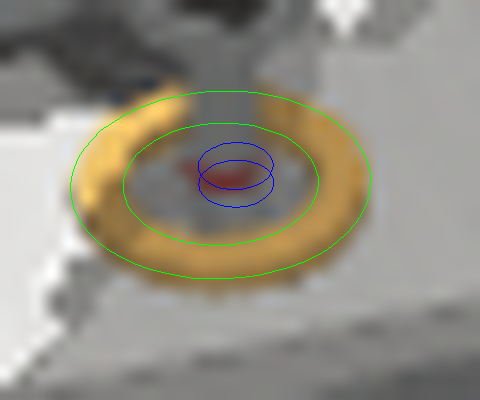

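```bash
python3 - <<'E'
from h import *
import pickle
for k in('7','8','9','10','11'):
    o=pickle.load(open(f'w{k}.pkl','rb'));g=o['ee_pos']+toolR(o)[:,0]*arm.grasp_offset
    for n in('scene','side','wrist'):
        p=cv2.imread(f'pics/{n}{k}.png').astype(int);P=cloud(n,np.load(f'{n}{k}.npy'),o)
        near=np.hypot(P[...,0]-g[0],P[...,1]-g[1])<.016
        red=(p[...,2]-np.maximum(p[...,0],p[...,1])>25)&(abs(p[...,1]-p[...,0])<25)&near&(abs(P[...,2]-g[2]+.059)<.015)
        stem=near&(P[...,2]<g[2]-.07)&(P[...,2]>.075)
        dk=near&(P[...,2]<g[2]-.02)
        # bush brass: highest-confidence top = 90th pct
        br=(p[...,2]-p[...,0]>70)&(p[...,1]>p[...,0]+30)&(np.hypot(P[...,0]-.494,P[...,1]-.392)<.03)
        pl=(np.hypot(P[...,0]-.53,P[...,1]-.44)<.02)
        print(k,n,'ring-g %.4f n%d'%(np.median(P[...,2][red])-g[2] if red.any() else 0,red.sum()),'ring z %.4f'%(np.median(P[...,2][red]) if red.any() else 0),'tip-g %.4f'%(np.percentile(P[...,2][stem],1)-g[2] if stem.any() else 0),'brass 50/85%%: %.4f %.4f n%d'%(*np.percentile(P[...,2][br],[50,85]),br.sum()),'plate %.4f'%np.nanmedian(P[...,2][pl]))
for i in range(1):
    c=cv2.imread('pics/scene9.png')
E
```

```text
7 scene ring-g -0.0593 n7 ring z 0.1821 tip-g -0.0991 brass 50/85%: 0.0651 0.3286 n72 plate 0.3162
7 side ring-g -0.0574 n10 ring z 0.1839 tip-g -0.0979 brass 50/85%: 0.0655 0.0667 n107 plate 0.0601
7 wrist ring-g -0.0582 n16 ring z 0.1831 tip-g -0.0975 brass 50/85%: 0.0665 0.0675 n714 plate 0.3184
8 scene ring-g -0.0588 n9 ring z 0.1330 tip-g -0.0987 brass 50/85%: 0.0648 0.2787 n68 plate 0.2666
8 side ring-g -0.0583 n8 ring z 0.1335 tip-g -0.0970 brass 50/85%: 0.0656 0.0667 n102 plate 0.0598
8 wrist ring-g -0.0585 n15 ring z 0.1333 tip-g -0.0976 brass 50/85%: 0.0665 0.0674 n832 plate 0.2699
9 scene ring-g -0.0585 n9 ring z 0.1143 tip-g -0.0969 brass 50/85%: 0.0646 0.2593 n64 plate 0.2477
9 side ring-g -0.0582 n7 ring z 0.1146 tip-g -0.0977 brass 50/85%: 0.0655 0.0670 n91 plate 0.0599
9 wrist ring-g -0.0585 n18 ring z 0.1143 tip-g -0.0974 brass 50/85%: 0.0665 0.0675 n937 plate 0.2501
10 scene ring-g -0.0595 n5 ring z 0.0933 tip-g -0.0777 brass 50/85%: 0.0648 0.2398 n64 plate 0.2274
10 side ring-g -0.0579 n8 ring z 0.0949 tip-g -0.0777 brass 50/85%: 0.0654 0.0669 n92 plate 0.0599
10 wrist ring-g -0.0581 n16 ring z 0.0947 tip-g -0.0778 brass 50/85%: 0.0665 0.0674 n954 plate 0.2301
11 scene ring-g -0.0514 n9 ring z 0.0748 tip-g 0.0000 brass 50/85%: 0.0648 0.2111 n53 plate 0.2008
11 side ring-g -0.0594 n6 ring z 0.0669 tip-g 0.0000 brass 50/85%: 0.0656 0.0669 n89 plate 0.0599
11 wrist ring-g -0.0583 n17 ring z 0.0680 tip-g 0.0000 brass 50/85%: 0.0665 0.0673 n939 plate 0.2036
```

The depth readings put the mark 1.5 to 2 mm above the rim, and the side image agrees. I'll lower 2 mm more, with a 0.5 mm centring trim.

```bash
python3 -m jog '[{"rx":0,"ry":0,"rz":0,"tx":0.001,"ty":0,"tz":0.0005,"hand":0.1},{"rx":0,"ry":0,"rz":0,"tx":0.002,"ty":0,"tz":0.0005,"hand":0.1},{"rx":0,"ry":0,"rz":0,"tx":0.002,"ty":0,"tz":0.0005,"hand":0.1},{"rx":0,"ry":0,"rz":0,"tx":0.002,"ty":0,"tz":0.0005,"hand":0.1},{"rx":0,"ry":0,"rz":0,"tx":0.002,"ty":0,"tz":0.0005,"hand":0.1}]'
python3 look.py 12; python3 - <<'E'
from rel import *
from bush import bush
import pickle
o=pickle.load(open('w12.pkl','rb'));g=o['ee_pos']+toolR(o)[:,0]*arm.grasp_offset
for n in('side','wrist'):
    p=cv2.imread(f'pics/{n}12.png').astype(int);P=cloud(n,np.load(f'{n}12.npy'),o)
    near=np.hypot(P[...,0]-g[0],P[...,1]-g[1])<.016
    red=(p[...,2]-np.maximum(p[...,0],p[...,1])>25)&(abs(p[...,1]-p[...,0])<25)&near&(abs(P[...,2]-.066)<.012)
    print(n,red.sum(),np.median(P[red],0).round(4))
p=cv2.imread('pics/wrist12.png');cv2.imwrite('pics/wz12.png',cv2.resize(p[180:245,285:365],None,fx=9,fy=9,interpolation=cv2.INTER_CUBIC))
p=cv2.imread('pics/side12.png');cv2.imwrite('pics/sz12.png',cv2.resize(p[180:215,280:315],None,fx=15,fy=15,interpolation=cv2.INTER_CUBIC))
q=p.astype(int);s=np.clip(q[...,2]-np.maximum(q[...,1],q[...,0]),0,99)*((q[...,1]-q[...,0])<25);s=s*(s>15);w=s[192:208,290:303];vv,uu=np.mgrid[192:208,290:303];print('side red',(w*vv).sum()/w.sum(),(w*uu).sum()/w.sum())
E
```

```text
time: 14.1
ee_pos: [0.4967, 0.3916, 0.2952]
ee_rot: [0.615, 0.349, 0.615, -0.349]
contact_force: [0.4, -0.6, -0.9]
grip_width: 0.0219
t 14.1 grasp [0.4967 0.3916 0.1239] x [-0. -0. -1.] yaw 30.9 F [ 0.4 -0.6 -0.9] w 0.0219 q [ 0.58  0.18  1.78 -0.    1.18  0.04]
scene [[302.9, 207.7], [303.5, 223.9], [302.8, 207.2], [302.9, 207.8]]
side [[297.4, 200.9], [297.9, 215.2], [297.4, 200.6], [296.2, 200.5]]
wrist [[325.4, 229.8], [325.2, 211.6], [325.4, 230.3], [323.6, 227.0]]
side 7 [0.4942 0.3906 0.065 ]
wrist 17 [0.4927 0.3966 0.0656]
side red 201.53295128939828 296.9169054441261
```

View pics/sz12.png

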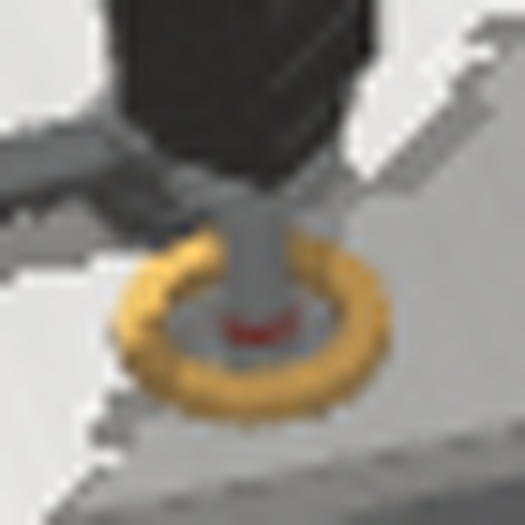

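View pics/wz12.png

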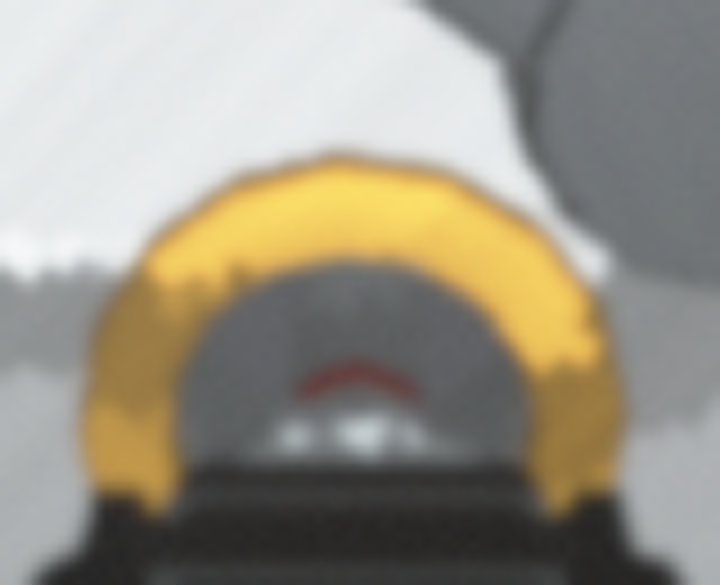

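Level within 1 mm. The side view (stem 296.9 against hole 296.3) and the wrist view (gap to the front edge 8.9 mm, 8 expected) both show the stem about 1 mm too far along tool +z. One small trim, then a settle check.

```bash
python3 -m jog '[{"rx":0,"ry":0,"rz":0,"tx":0,"ty":0,"tz":-0.0005,"hand":0.1},{"rx":0,"ry":0,"rz":0,"tx":0,"ty":0,"tz":-0.0009,"hand":0.1},{"rx":0,"ry":0,"rz":0,"tx":0,"ty":0,"tz":-0.0009,"hand":0.1},{"rx":0,"ry":0,"rz":0,"tx":0,"ty":0,"tz":-0.0009,"hand":0.1},{"rx":0,"ry":0,"rz":0,"tx":0,"ty":0,"tz":-0.0009,"hand":0.1},{"rx":0,"ry":0,"rz":0,"tx":0,"ty":0,"tz":-0.0009,"hand":0.1},{"rx":0,"ry":0,"rz":0,"tx":0,"ty":0,"tz":-0.0009,"hand":0.1}]'
python3 look.py 13; python3 - <<'E'
from h import *
o=arm.observe();print(np.abs(o['dq']).max())
a=cv2.imread('pics/wrist13.png');b=cv2.imread('pics/side13.png')
cv2.imwrite('pics/m13.png',np.hstack([cv2.resize(a[185:240,300:350],(380,418),interpolation=2),cv2.resize(b[180:215,280:312],(382,418),interpolation=2)]))
E
```

```text
time: 14.95
ee_pos: [0.4963, 0.3924, 0.2953]
ee_rot: [0.615, 0.349, 0.615, -0.349]
contact_force: [-0.4, 0.3, -0.5]
grip_width: 0.0221
t 14.95 grasp [0.4962 0.3924 0.124 ] x [-0. -0. -1.] yaw 30.9 F [-0.4  0.3 -0.5] w 0.0221 q [0.58 0.18 1.78 0.   1.18 0.05]
scene [[302.7, 207.8], [303.4, 224.1], [302.7, 207.4], [302.9, 207.8]]
side [[297.1, 200.8], [297.5, 215.1], [297.0, 200.4], [296.2, 200.5]]
wrist [[325.4, 229.8], [325.2, 211.6], [325.4, 230.3], [323.6, 228.2]]
0.0023879047372730444
```

View pics/m13.png

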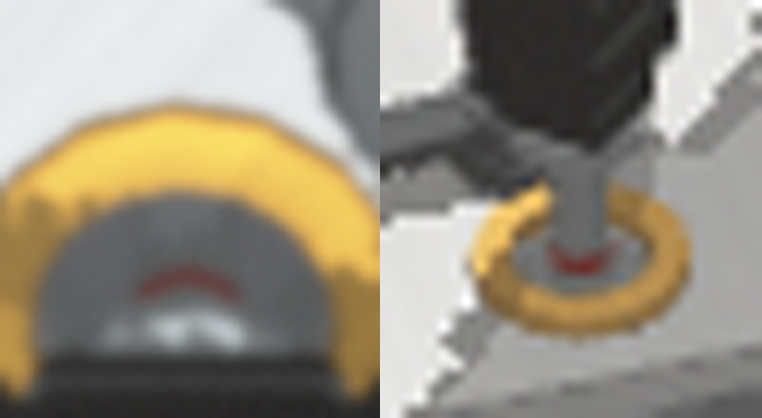

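View pics/scene13.png

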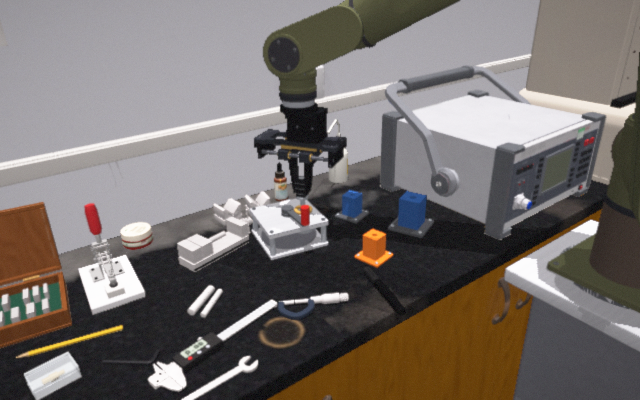

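The stem is centred (side crop stem 580, bush 581; wrist crop 188 against 184). The red mark is at the rim, the lever is still at the stop and nothing else has moved. Handing in.

```bash
python3 - <<'E'
from station import arm
arm.job_done()
o=arm.observe();print(o['time'],o['ee_pos'],o['grip_width'],o['contact_force'])
E
```

```text
the job is handed in; nothing more can be done
the job is handed in; nothing more can be done
```

The job is handed in, at about 15 s of the 64 s allowed. The lever is at its stop and the probe is held in the bush with its red mark at the rim; the hand-in gave no verdict.

- **Lever:** I pushed the knob round between the open fingers until the force rose to about 19 N (horizontal) with almost no further movement, then eased off. The lever then measured 174.5°, against 173.7° expected at the stop. The fixture-plate centre, a rougher reference, gave 176.4°.
- **Probe:** I took it by the grip from the larger blue stand and lowered it upright through the bush. The force readings stayed within their noise throughout, so I saw no sign of it touching the fixture.
- **Height of the mark:** before the last sideways trim it read 65.0 to 65.6 mm high, against 65.5 to 66.5 mm for the rim as the cameras measured it.
- **Centring:** the last pictures show the stem within about 1 mm of the hole's centre, with the arm still and the grip at 22 mm.

**Disagreements:** earlier, with the probe still above the bush, the cameras differed by 2 to 3 mm on its sideways position. I settled this by comparing stem and hole directly in the same pictures once the probe was in. The first lowering stopped about 2 mm high and was corrected. The scene camera could not see the mark at the end because the lever knob hid it.

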